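Load the oil bottle and wheel the tool caddy into its bay

ROBOT

A 6-joint arm with a two-finger parallel gripper is mounted at the origin on the work surface. World frame = base frame: x ahead of the robot, y to its left, z up, the work surface at z = 0. Lengths are in m, angles in rad, forces in N, time in s.
With the tool pointing down it reaches from about 0.35 to 0.85 m from the base axis. Payload 8.1 kg.
Tool frame: the origin (TCP) lies on the mounting face of the last link; the fingertips stand 186 mm ahead of it and the grasp point (between the pads) lies 167 mm ahead of it; y points along the fingers, x is the direction in which the jaws open and shut, and the axes are right-handed (so a half turn about y gives the same grasp; the last joint's range is limited). The gripper opens to 93 mm and grips with 3 to 60 N. Pads are 15 mm wide; open, the fingers measure 128 mm over their backs; the gripper's body (75 mm by 188 mm) begins 65 mm behind the grasp point.
Start: joints at [-1.34, 0.13, 1.488, -0, 1.523, -0.085], TCP at [0.186, -0.57, 0.405] pointing down, gripper open.
Joint ranges: [-2.96, 2.96], [-0.89, 2.26], [0.02, 2.5], [-1.34, 4.48], [0, 2.73], [-2.66, 2.66]. Speed limits (rad/s): [2.39, 2.39, 2.79, 3.14, 3.14, 3.14].

INTERFACE

Orientations are given as a rotation vector (axis times angle).
In Python, from plant import robot, imaging gives the robot as it stands.
- The arm moves only by the shell command python3 -m inch 'ROWS' [OPENING] [FORCE]. ROWS is JSON, a list of rows, each an object of numbers: "x", "y", "z": the shift along the tool's x, y, z in mm; "twist": the turn about the tool's y in rad. In form: [{"x": .., "y": .., "z": .., "twist": ..}, ...]. A call has 1 to 12 rows; each row shifts and turns the commanded pose from where the row before left it, along the tool's axes as they then stand; what a row does not reach is not made up. A row lasts 1/10 s, in which the tool goes at most 50 mm and 8.59 degrees, less where a joint would pass 70% of its speed; a pose out of reach is approached as far as the arm can. A call with a gripper value outside its range is refused whole. OPENING is the gripper command: -1 is shut, 1 is fully open, values between are in proportion, set as the call begins (- or left out, the last holds). The fingers move at their own pace and stop on an object; FORCE is the grip in N (left out, the last holds). Time passes only in rows, so rows that do not move let the fingers close. It gives the time, the measured TCP pose, the force and the opening at its end, in the units of the state.
- robot.read_state(): the state, without advancing time (a new reading comes with each control period).
- imaging.read_camera(name): name is "scene" or "top" or "wrist"; returns a dict with "color" (420x560x3 uint8, red, green, blue), "depth" (420x560 float32, m along the optical axis (not along the pixel's ray), 0 where there is no reading), "fx", "fy", "cx", "cy" (pixels), "rvec" (rotation vector, rad) and "tvec" (3), from world to camera coordinates, as OpenCV has them; the wrist camera has in their place "tool_from_camera" (4x4, takes a point from camera to tool coordinates, whose origin is the TCP and whose axes are the tool frame's). Camera axes: x right, y down, z forward; pixel columns grow to the right and rows downward; lengths in m; the calibration is good to about 2 mm. A picture is of the moment at which its call begins: read the wrist's pose just before it.
- robot.close_job(): hands the job in, once; it reports no verdict.
The state is a dict: "t": time; "q": joint angles; "dq": joint speeds; "joint_torque": joint torques, N m; "tool_pos": TCP position; "orientation": TCP orientation; "force": force on the tool from outside, world axes, zero at the start; "wrist_torque": the same for the moment, N m; "opening": finger opening in m.
Only numpy, scipy, OpenCV 4.12 (cv2) and the standard library are available. Lean on these libraries where they do the work, as an engineer would, in place of code of your own. Each camera call takes 0.05 s, during which the arm holds its last target.

TASK

Stand the yellow oil bottle in the empty front compartment of the small blue wheeled caddy. Then push the caddy, nose first, straight ahead until its two swivel castors trail straight behind, and steer it into the yellow taped bay so that it stops centred and square there, nose the way the chevron points, castors still trailing. Keep the caddy's wheels on the bench and the bottle standing, leave the other things alone, and let go at the end.

Things in the scene. Friction and masses are not known exactly. Their poses are not given: they have to be found in the camera images.
- caddy: blue tool caddy on four 30 mm wheels, deck 165 x 124 mm, about 0.75 kg. Origin at bench level midway along the deck, x = nose (travel), y = its left, z up. Open tray on the deck, wall tops at z = 82 mm: front compartment empty, 84 (x) by 92 mm (y) inside; rear one (x -56 to -7 mm) filled by a black insert with coloured drivers, up to z = 93 mm. It rolls with a push under 1 N.
- caddy_axle (a point): midpoint between the two fixed nose wheels, at x = +65, z = 15 mm in the caddy's frame (wheels at y = +-55 mm). They cannot swivel and roll only along the caddy's x, so this point moves only along x and the caddy turns about it. Its x axis = caddy x.
- caddy_handle (a point): centre of the black rubber push bar at the caddy's tail: flat bar 14 mm thick (caddy x), 104 mm long (caddy y), 26 mm high, at caddy x = -110 mm, 125 mm above the bench (top at 138 mm), held at its ends by two steel uprights. It can be pinched from above across its 14 mm.
- caddy_bottle_space (a point): centre of the floor of the caddy's empty front compartment, 51 mm above the bench, at x = +39 mm in the caddy's frame.
- castor_l_hub (a point): hub of the left swivel castor (handle end; 30 mm wheel; orange pedal reaching 46 mm from the pivot on the hub's side). Its upright pivot is at caddy x = -60, y = +55 mm, the hub 16 mm from it. This x axis points from hub to pivot: trailing straight, the hub is at caddy x = -76 mm and the x axes agree. It swivels freely full circle and starts turned well outwards.
- castor_r_hub (a point): the same for the right swivel castor, pivot at caddy x = -60, y = -55 mm.
- bay: parking bay on the bench: four yellow tape corners (outline 290 mm by 190 mm, flat) with a yellow chevron in the middle. Origin at the centre on the bench; its x axis is where the chevron points and where the caddy's nose must point. The caddy's origin belongs on this origin.
- bottle: closed yellow plastic bottle with a white label and red cap, 42 mm in diameter up to 78 mm, then narrowing to a 25 mm cap, 108 mm high, 0.10 to 0.20 kg. Origin at the centre of its underside, z up.
- ear_defenders: black ear defenders with a headband, about 150 by 160 by 75 mm; leave alone. Origin on the bench between the cups.
- screwdriver: blue-handled screwdriver, about 200 mm long and 26 mm thick, lying on the bench; leave alone. Origin under its middle.
- wood_block: wooden block 75 x 45 x 35 mm; leave alone. Origin at the centre of its underside.
Things that resemble listed ones, but are neither listed nor needed, are in the scene too. Leave any red look-alike of the caddy alone.

How it is judged:
By the outcome, as a careful person would: the job done as asked, in the order asked, and still so for the second after the job is handed in, with the robot touching nothing.
It also fails if it takes over 64 s, if anything falls off the work surface, if the arm or the gripper's body presses on something with over 40 N, if the wrist force passes 120 N, or if a joint passes its speed limit or range.

## Working session

There is one attempt and no reset: what is moved stays moved. The work goes in short steps, Python scripts to look and compute and a shell command to move; the robot and the scene stay as the last step left them, time stands still between calls to the robot, and variables do not carry over. Pictures are saved under pics/ and viewed, and the job is handed in when it is done.

```bash
ls; mkdir -p pics; python3 - <<'E'
from plant import robot, imaging
import cv2,numpy as np
print(robot.read_state())
for n in ("scene","top","wrist"):
    d=imaging.read_camera(n)
    cv2.imwrite(f"pics/{n}0.png",cv2.cvtColor(d["color"],cv2.COLOR_RGB2BGR))
    print(n,{k:(v if not hasattr(v,'shape') or v.size<20 else v.shape) for k,v in d.items()})
    np.savez(f"pics/{n}0.npz",**d)
E
```

```text
pics
{'t': 0.0, 'q': array([-1.34043236e+00,  1.31160459e-01,  1.48923581e+00,  2.08929882e-05,
        1.52301468e+00, -8.54618213e-02]), 'dq': array([0.00080237, 0.00179065, 0.00059215, 0.00160409, 0.0004647 ,
       0.00060064]), 'joint_torque': array([-1.88706828e-03, -5.59838712e+01, -4.91763103e+01,  7.66134518e-02,
        3.55825166e-02, -1.79784565e-04]), 'tool_pos': array([ 0.18630021, -0.57011218,  0.40371144]), 'orientation': array([-1.34097838,  0.97442589, -0.97216837]), 'force': array([0.56622636, 1.07105904, 0.8075893 ]), 'wrist_torque': array([-0.01177975, -0.03935098,  0.04510213]), 'opening': 0.09313655199112607}
scene {'color': (420, 560, 3), 'depth': (420, 560), 'fx': 449.43998698148687, 'fy': 449.43998698148687, 'cx': 284.6679631775408, 'cy': 213.79651578952155, 'rvec': array([ 0.74738724,  2.61235114, -1.0686984 ]), 'tvec': array([ 0.43976909, -0.16738759,  1.50151856])}
top {'color': (420, 560, 3), 'depth': (420, 560), 'fx': 424.72804961969376, 'fy': 424.72804961969376, 'cx': 277.4677900625662, 'cy': 209.43975687361055, 'rvec': array([ 2.12702771, -2.12878498,  0.21690222]), 'tvec': array([0.05259673, 0.54953241, 1.00300888])}
wrist {'color': (420, 560, 3), 'depth': (420, 560), 'fx': 316.6005441867701, 'fy': 316.6005441867701, 'cx': 277.70012943130575, 'cy': 210.497322501697, 'tool_from_camera': array([[ 9.99999989e-01,  7.64336542e-05, -1.29076077e-04,
         2.21384613e-05],
       [ 1.43811750e-04, -2.43707942e-01,  9.69848657e-01,
         2.06735513e-02],
       [ 4.26722120e-05, -9.69848665e-01, -2.43707950e-01,
         6.81755289e-02],
       [ 0.00000000e+00,  0.00000000e+00,  0.00000000e+00,
         1.00000000e+00]])}
```

View pics/scene0.png

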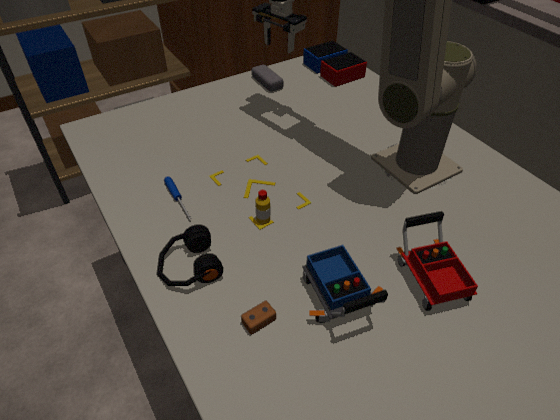

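View pics/top0.png

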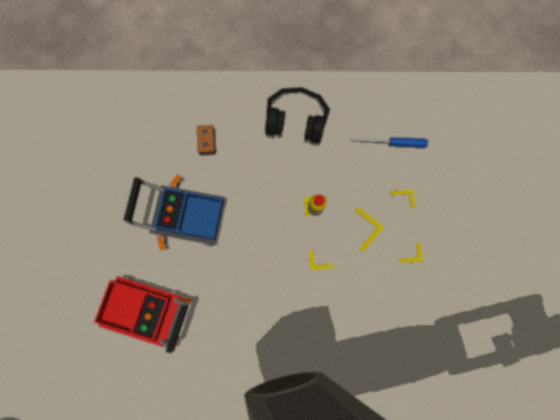

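View pics/wrist0.png

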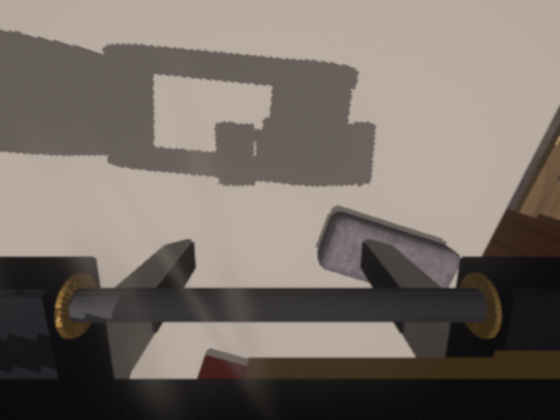

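```bash
python3 - <<'E'
from scipy.spatial.transform import Rotation as R
import numpy as np
print(R.from_rotvec([-1.34097838,  0.97442589, -0.97216837]).as_matrix().round(3))
for n in ("scene","top"):
    d=np.load(f"pics/{n}0.npz");r=R.from_rotvec(d['rvec']).as_matrix();print((-r.T@d['tvec']).round(3)); print(r.round(3))
E
```

```text
[[ 0.311 -0.     0.951]
 [-0.951  0.002  0.311]
 [-0.002 -1.     0.   ]]
[1.008 0.754 0.944]
[[-0.846  0.533  0.012]
 [ 0.372  0.606 -0.703]
 [-0.382 -0.591 -0.711]]
[0.351 0.066 1.088]
[[-0.002 -1.     0.013]
 [-0.982 -0.    -0.189]
 [ 0.189 -0.014 -0.982]]
```

The scene view shows the caddy at about (340,280), the bottle at (263,210) and the bay beyond it. In the top view the caddy's nose points right at about (190,212), the bottle cap is at (319,201) on one bay corner, and the chevron apex is at (382,228). Next I'll measure them.

```bash
cat > h.py <<'E'
import numpy as np,cv2
from scipy.spatial.transform import Rotation as R
from plant import robot, imaging
TFC=None
def cam(n):
    s=robot.read_state(); d=imaging.read_camera(n)
    if n=="wrist":
        T=np.eye(4);T[:3,:3]=R.from_rotvec(s['orientation']).as_matrix();T[:3,3]=s['tool_pos']
        W=T@d['tool_from_camera']; d['Rw']=W[:3,:3]; d['c']=W[:3,3]
    else: ext(d)
    return d
def ext(d):
    r=R.from_rotvec(d['rvec']).as_matrix(); d['Rw']=r.T; d['c']=-r.T@d['tvec']
def load(n):
    d=dict(np.load(n)); 
    if 'rvec' in d: ext(d)
    return d
def ray(d,uv):
    uv=np.atleast_2d(uv).astype(float)
    v=np.c_[(uv[:,0]-d['cx'])/d['fx'],(uv[:,1]-d['cy'])/d['fy'],np.ones(len(uv))]
    return v@d['Rw'].T
def plane(d,uv,z):
    v=ray(d,uv); return d['c']+v*((z-d['c'][2])/v[:,2])[:,None]
def proj(d,P):
    p=(np.atleast_2d(P)-d['c'])@d['Rw']; return np.c_[p[:,0]/p[:,2]*d['fx']+d['cx'],p[:,1]/p[:,2]*d['fy']+d['cy']]
def tri(d1,u1,d2,u2):
    a=ray(d1,u1)[0];b=ray(d2,u2)[0];w=d2['c']-d1['c']
    s=np.linalg.lstsq(np.c_[a,-b],w,rcond=None)[0]
    p=d1['c']+s[0]*a;q=d2['c']+s[1]*b
    return (p+q)/2,np.linalg.norm(p-q)
def depthpt(d):
    v,u=np.mgrid[:420,:560]; z=d['depth']
    P=np.stack([(u-d['cx'])/d['fx']*z,(v-d['cy'])/d['fy']*z,z],-1)
    return P@d['Rw'].T+d['c']
def save(d,name,box=None,k=1):
    im=cv2.cvtColor(d['color'],cv2.COLOR_RGB2BGR)
    if box: im=im[box[1]:box[3],box[0]:box[2]]
    cv2.imwrite('pics/'+name,cv2.resize(im,None,fx=k,fy=k,interpolation=cv2.INTER_CUBIC))
def hsv(d): return cv2.cvtColor(d['color'],cv2.COLOR_RGB2HSV)
def blobs(m,amin=15):
    n,l,s,c=cv2.connectedComponentsWithStats(m.astype(np.uint8))
    return [(i,s[i],c[i].round(1)) for i in range(1,n) if s[i,4]>=amin],l
E
python3 - <<'E'
from h import *
for n in ("top","scene"):
    d=load(f"pics/{n}0.npz"); h=hsv(d)
    print(n)
    for nm,m in {'yel':(abs(h[...,0].astype(int)-27)<7)&(h[...,1]>150)&(h[...,2]>100),'red':((h[...,0]<5)|(h[...,0]>174))&(h[...,1]>170)&(h[...,2]>100),'blue':(abs(h[...,0].astype(int)-108)<12)&(h[...,1]>120)&(h[...,2]>50),'or':(abs(h[...,0].astype(int)-11)<5)&(h[...,1]>170)&(h[...,2]>120)}.items():
        for b in blobs(m)[0]: print(nm,b[1],b[2])
d=load("pics/top0.npz"); save(d,'topzoomA.png',(110,160,250,260),5); save(d,'topzoomB.png',(290,175,440,285),5)
d=load("pics/scene0.npz"); save(d,'sczoomA.png',(290,230,400,330),6); 
E
```

```text
top
yel [391 190  24  17 129] [405.8 194.8]
yel [304 196  22  19 180] [312.2 204.9]
yel [356 208  27  43 277] [369.7 228.2]
yel [400 243  23  20 135] [414.1 255.7]
yel [309 251  24  19 135] [317.1 263.1]
red [315 196   8   8  48] [318.9 199.6]
red [164 216   6   7  30] [166.7 219. ]
red [  95  277   86   68 2599] [135.  308.4]
red [149 302   6   7  33] [151.4 304.9]
blue [390 138  37   9 276] [408.4 141.9]
blue [ 155  188   68   51 1875] [195.  214.5]
or [171 176   9  11  50] [175.2 180.6]
or [167 206   5   6  25] [169.  208.4]
or [158 237   7  12  53] [161.2 242.9]
or [145 314   6   6  27] [147.3 316.2]
scene
yel [246 155  22  10  63] [257.2 159.2]
yel [210 171  14  15  73] [215.9 177.5]
yel [244 179  31  19 144] [254.4 185.6]
yel [297 192  14  17  82] [302.9 200.8]
yel [256 197  14   8  66] [262.8 201.3]
yel [249 216   5   6  16] [251.  218.2]
yel [255 220  18   9  50] [263.7 224.6]
red [259 190   8   5  32] [262.1 192.2]
red [412 248  65  47 798] [445.8 278.2]
red [402 253  32  52 155] [417.3 278. ]
red [427 259  22   6  29] [437.1 261.2]
red [354 278   5   4  17] [356.3 279.4]
blue [  16   25   58   32 1090] [43.8 39.9]
blue [304  48  18  12  38] [312.5  54.4]
blue [340  49   8   4  15] [343.3  50.7]
blue [330  52   9   4  17] [334.1  53.4]
blue [165 177  16  22 162] [171.7 186.9]
blue [308 245  63  57 964] [334.5 271.4]
or [344 281   6   4  17] [346.6 282.4]
or [373 287   9   6  26] [377.5 289. ]
or [310 311  15   4  57] [316.6 312.5]
```

```bash
sleep 0
```

```text
(no output)
```

View pics/topzoomA.png

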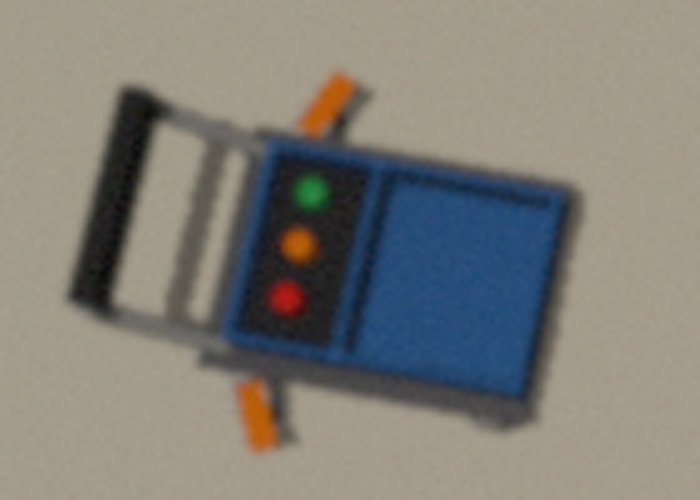

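View pics/topzoomB.png

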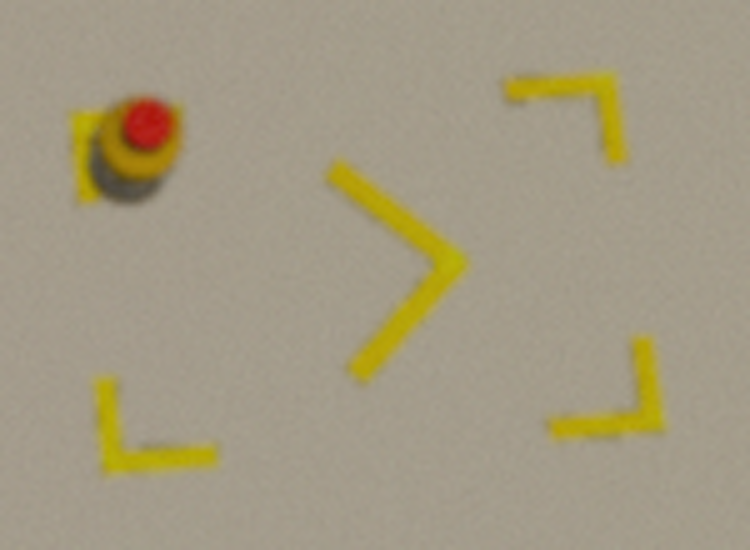

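View pics/sczoomA.png

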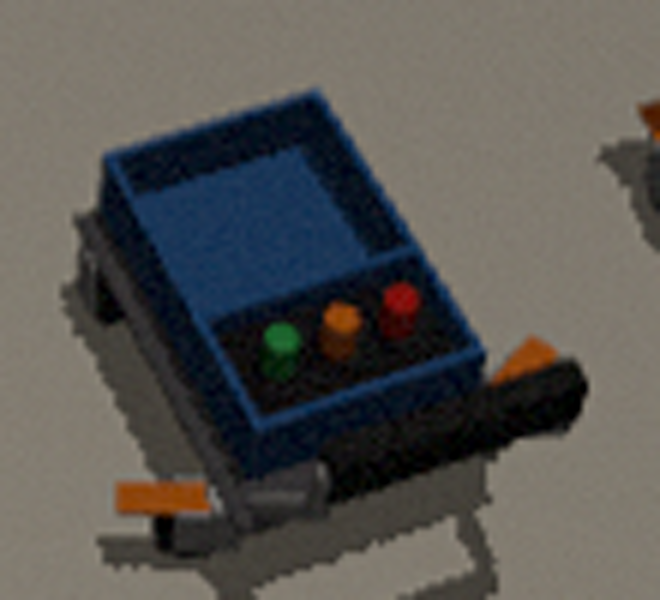

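The zooms show the tray rim, the black bar and the castor pedals turned outwards. All four bay corners are readable, and the bottle hides only the arms of the top-left one.

```bash
python3 - <<'E'
from h import *
t=load("pics/top0.npz"); s=load("pics/scene0.npz")
zA=lambda p:(np.array(p,float)+.5)/5-.5+[110,160]
zB=lambda p:(np.array(p,float)+.5)/5-.5+[290,175]
zS=lambda p:(np.array(p,float)+.5)/6-.5+[290,230]
C=plane(t,zB([(72,112),(615,73),(663,431),(103,473)]),0)[:,:2]  # RL? corners
print('bay corners',C.round(4)); print([np.linalg.norm(C[i]-C[(i+1)%4]).round(4) for i in range(4)])
print('centre',C.mean(0), 'head',np.degrees(np.arctan2(*( (C[1]+C[2]-C[0]-C[3])[::-1]))))
ax=plane(t,zB([(467,262)]),0)[:,:2];print('apex',ax)
# handle: top
hb=plane(t,zA([(122,92),(155,98),(70,300),(110,308)]),0.138);print('bar ends',hb.round(4),hb.mean(0))
# rim
rim=zA([(578,186),(525,400),(228,340),(268,138)]); P=plane(t,rim,.082);print('rim',P.round(4),P.mean(0),[np.linalg.norm(P[i]-P[(i+1)%4]).round(4) for i in range(4)])
# tri rim corners: scene FL (105,157), FR(318,92), RR(483,352), RL(262,428)
for a,b in zip(rim,zS([(105,157),(318,92),(483,352),(262,428)])): print('tri',tri(t,a,s,b))
print('cap tri',tri(t,(318.9,199.6),s,(262.5,192.2)))
for a,b in (((166.7,219.),(356.3,279.4)),((169,208.4),(346.6,282.4))): print('driver',tri(t,a,s,b))
# depth
D=depthpt(t)
for u,v in ((319,200),(205,222),(136,195),(170,220),(131,205),(120,210),(375,300),(300,230)): print((u,v),D[v,u].round(4))
E
```

```text
bay corners [[ 0.5928 -0.0183]
 [ 0.6142 -0.306 ]
 [ 0.4258 -0.3189]
 [ 0.4049 -0.0315]]
[np.float64(0.2885), np.float64(0.1889), np.float64(0.2882), np.float64(0.1884)]
centre [ 0.50943146 -0.16868197] head -85.79516853040427
apex [[ 0.51324891 -0.2225139 ]]
bar ends [[0.6065 0.3831 0.138 ]
 [0.6037 0.3678 0.138 ]
 [0.5095 0.4005 0.138 ]
 [0.5059 0.3823 0.138 ]] [0.55640779 0.38345356 0.138     ]
rim [[0.5749 0.1791 0.082 ]
 [0.4708 0.202  0.082 ]
 [0.4996 0.344  0.082 ]
 [0.5986 0.3298 0.082 ]] [0.5359887  0.26372815 0.082     ] [np.float64(0.1066), np.float64(0.1449), np.float64(0.1), np.float64(0.1526)]
tri (array([0.5738075 , 0.1823458 , 0.07477093]), np.float64(0.0073052880924853346))
tri (array([0.47244928, 0.2026551 , 0.07308353]), np.float64(0.0015995637556269577))
tri (array([0.50097629, 0.34507276, 0.07623027]), np.float64(0.0014873647079745992))
tri (array([0.59861398, 0.32996779, 0.08175194]), np.float64(0.00023701839725170717))
cap tri (array([ 0.56374859, -0.04587631,  0.10493673]), np.float64(0.0014269248711998976))
driver (array([0.51985102, 0.31506628, 0.08952679]), np.float64(0.0020827851741662927))
driver (array([0.54523227, 0.31053863, 0.09075784]), np.float64(0.0019868592007436722))
(319, 200) [ 0.561  -0.045   0.1105]
(205, 222) [0.5179 0.2307 0.0527]
(136, 195) [0.5678 0.3781 0.132 ]
(170, 220) [0.5171 0.3084 0.0873]
(131, 205) [0.5431 0.3859 0.1382]
(120, 210) [ 0.558   0.4603 -0.0007]
(375, 300) [ 0.3278 -0.1941 -0.0035]
(300, 230) [ 0.5049 -0.0065  0.0035]
```

```bash
python3 -m inch '[{"twist":-0.136},{"twist":-0.136},{"twist":-0.136},{"twist":-0.136},{"twist":-0.136},{"twist":-0.136},{"twist":-0.136},{"twist":-0.136}]' 1 20
python3 -m inch '[{"x":20.3,"z":41.4},{"x":20.3,"z":41.4},{"x":20.3,"z":41.4},{"x":20.3,"z":41.4},{"x":20.3,"z":41.4},{"x":20.3,"z":41.4},{"x":20.3,"z":41.4},{"x":20.3,"z":41.4},{"x":20.3,"z":41.4},{"x":20.3,"z":41.4},{"x":20.3,"z":41.4},{"x":20.3,"z":41.4}]'
python3 -m inch '[{"x":20.3,"z":41.4},{"x":20.3,"z":41.4},{}]'
python3 - <<'E'
from h import *
s=robot.read_state();M=R.from_rotvec(s['orientation']).as_matrix();print(s['t'],s['tool_pos'],M.round(3),s['q'])
d=cam("wrist");save(d,'wrist1.png');np.savez('pics/wrist1.npz',**d)
h=hsv(d)
m=((h[...,0]<5)|(h[...,0]>174))&(h[...,1]>170)&(h[...,2]>100)
for b in blobs(m)[0]: print(b, plane(d,b[2],.108))
E
```

```text
0.15 [ 0.18630682 -0.57014238  0.40393429] [[ 0.311 -0.     0.951]
 [-0.951  0.001  0.311]
 [-0.001 -1.     0.   ]] [-1.34042059e+00  1.30956874e-01  1.48905164e+00 -1.83335701e-05
  1.52302848e+00 -8.54078487e-02]$[0]: bad value
$[0]: bad value
$[0]: bad value
```

View pics/wrist1.png

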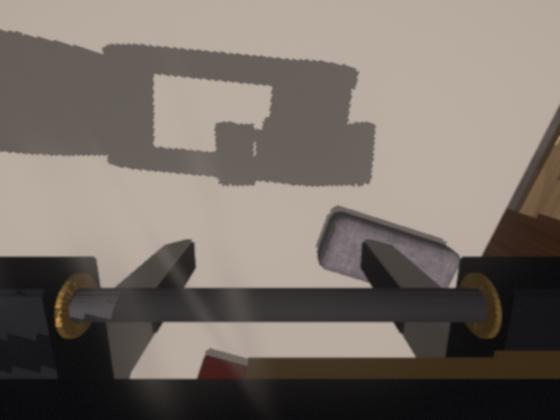

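The move was refused and the picture is unchanged. Each row probably needs all four keys.

```bash
python3 -m inch '[{"x":0,"y":0,"z":0,"twist":-0.136},{"x":0,"y":0,"z":0,"twist":-0.136},{"x":0,"y":0,"z":0,"twist":-0.136},{"x":0,"y":0,"z":0,"twist":-0.136},{"x":0,"y":0,"z":0,"twist":-0.136},{"x":0,"y":0,"z":0,"twist":-0.136},{"x":0,"y":0,"z":0,"twist":-0.136},{"x":0,"y":0,"z":0,"twist":-0.136}]' 1 20
python3 - <<'E'
from h import *
s=robot.read_state();M=R.from_rotvec(s['orientation']).as_matrix();print(s['t'],s['tool_pos'],M.round(3),s['q'])
E
```

```text
t: 1.0
tool_pos: [0.1863, -0.5703, 0.4044]
orientation: [-1.567, 0.127, -0.127]
force: [0.3, 0.2, 0.3]
opening: 0.0929
1.0 [ 0.1863362  -0.57026302  0.40442548] [[ 0.987 -0.     0.161]
 [-0.161  0.001  0.987]
 [-0.    -1.     0.   ]] [-1.34042208e+00  1.30604821e-01  1.48854071e+00 -8.13346654e-06
  1.52296891e+00 -1.17899949e+00]
```

```bash
python3 -m inch '[{"x":20.3,"y":0,"z":41.4,"twist":0},{"x":20.3,"y":0,"z":41.4,"twist":0},{"x":20.3,"y":0,"z":41.4,"twist":0},{"x":20.3,"y":0,"z":41.4,"twist":0},{"x":20.3,"y":0,"z":41.4,"twist":0},{"x":20.3,"y":0,"z":41.4,"twist":0},{"x":20.3,"y":0,"z":41.4,"twist":0},{"x":20.3,"y":0,"z":41.4,"twist":0},{"x":20.3,"y":0,"z":41.4,"twist":0},{"x":20.3,"y":0,"z":41.4,"twist":0},{"x":20.3,"y":0,"z":41.4,"twist":0},{"x":20.3,"y":0,"z":41.4,"twist":0}]'
python3 -m inch '[{"x":20.3,"y":0,"z":41.4,"twist":0},{"x":20.3,"y":0,"z":41.4,"twist":0},{"x":0,"y":0,"z":0,"twist":0}]'
python3 - <<'E'
from h import *
s=robot.read_state();M=R.from_rotvec(s['orientation']).as_matrix();print(s['t'],s['tool_pos'],M.round(3),s['q'])
d=cam("wrist");save(d,'wrist2.png');np.savez('pics/wrist2.npz',**d)
h=hsv(d)
m=((h[...,0]<5)|(h[...,0]>174))&(h[...,1]>170)&(h[...,2]>100)
for b in blobs(m)[0]: print(b, plane(d,b[2],.108))
E
```

```text
t: 2.2
tool_pos: [0.5099, -0.1191, 0.4048]
orientation: [-1.567, 0.131, -0.131]
force: [-0.2, -1.1, 0.0]
opening: 0.0931
t: 2.5
tool_pos: [0.5647, -0.0416, 0.4041]
orientation: [-1.565, 0.127, -0.127]
force: [-0.1, -0.4, -1.2]
opening: 0.0926
2.5 [ 0.56474789 -0.04163725  0.40409027] [[ 0.987 -0.     0.161]
 [-0.161  0.002  0.987]
 [-0.    -1.     0.002]] [-0.16473836  0.03993926  1.58500164  0.00178912  1.51697998 -0.00272265]
(1, array([271, 202,  18,  16, 119], dtype=int32), array([280.2, 208. ])) [[ 0.56795166 -0.04087585  0.108     ]]
```

View pics/wrist2.png

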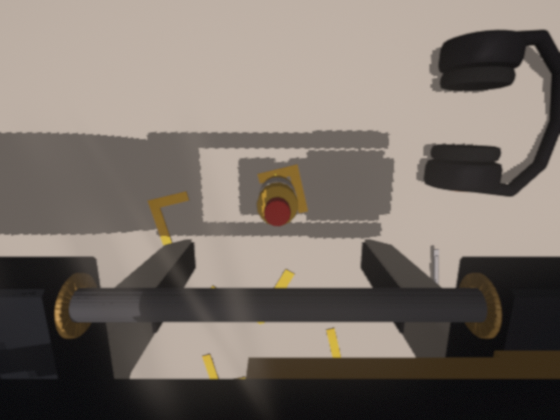

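The cap shows at about (277,211), centred between the fingers (u≈277) and about 3 mm toward tool -z. Descending to grip 60 mm up the bottle.

```bash
python3 -m inch '[{"x":0.5,"y":45,"z":-3,"twist":0},{"x":0,"y":45,"z":0,"twist":0},{"x":0,"y":45,"z":0,"twist":0},{"x":0,"y":25,"z":0,"twist":0},{"x":0,"y":17,"z":0,"twist":0},{"x":0,"y":0,"z":0,"twist":0}]'
python3 -m inch '[{"x":0,"y":0,"z":0,"twist":0},{"x":0,"y":0,"z":0,"twist":0},{"x":0,"y":0,"z":0,"twist":0},{"x":0,"y":0,"z":0,"twist":0},{"x":0,"y":0,"z":0,"twist":0},{"x":0,"y":0,"z":0,"twist":0}]' -1 20
```

```text
t: 3.15
tool_pos: [0.5608, -0.0499, 0.2244]
orientation: [-1.566, 0.137, -0.127]
force: [-0.7, 0.8, -0.3]
opening: 0.093
t: 3.75
tool_pos: [0.5631, -0.0491, 0.228]
orientation: [-1.567, 0.131, -0.131]
force: [0.1, 0.0, 0.3]
opening: 0.0499
```

```bash
python3 - <<'E'
from h import *
s=robot.read_state();print(s['t'],s['tool_pos'],s['opening'],s['dq'].round(3))
d=cam("wrist");save(d,'wrist3.png');np.savez('pics/wrist3.npz',**d)
d=cam("top");save(d,'top3.png')
E
```

```text
3.75 [ 0.56305631 -0.04906159  0.22804961] 0.04987920604140341 [ 0.001  0.004 -0.    -0.     0.001  0.001]
```

View pics/wrist3.png

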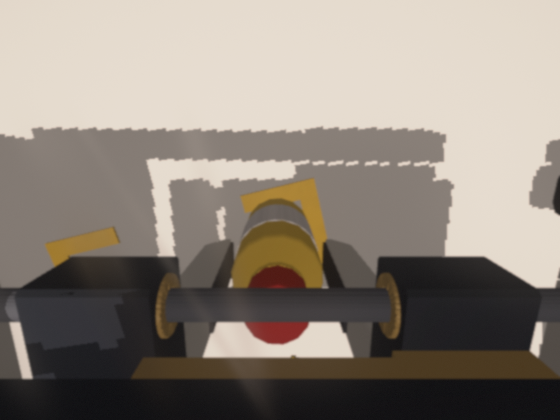

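```bash
python3 - <<'E'
from h import *
d=dict(np.load('pics/wrist3.npz')); print(plane(d,[(278,305)],.108), plane(d,[(278,208)],.0))
# shoulder left-right at v~270: 
e=dict(np.load('pics/wrist2.npz')); print(plane(e,[(277,211)],.108), tri(d,(278,305),e,(277,211)))
E
```

```text
[[ 0.56550127 -0.04077375  0.108     ]] [[ 0.56710685 -0.03223394  0.        ]]
[[ 0.56467631 -0.04314614  0.108     ]] (array([ 0.56458476, -0.04496195,  0.10079944]), np.float64(0.000440833578403549))
```

In wrist view 3 the cap is centred at about (278,305), which puts the bottle about 5 mm toward tool +z of the pads. I'll recentre and then close.

```bash
python3 -m inch '[{"x":0.5,"y":0,"z":3,"twist":0},{"x":0,"y":0,"z":2,"twist":0},{"x":0,"y":0,"z":0,"twist":0}]' 0.15 20
python3 -m inch '[{"x":0,"y":0,"z":0,"twist":0},{"x":0,"y":0,"z":0,"twist":0},{"x":0,"y":0,"z":0,"twist":0},{"x":0,"y":0,"z":0,"twist":0},{"x":0,"y":0,"z":0,"twist":0}]' -1 20
python3 -m inch '[{"x":0,"y":-30,"z":0,"twist":0},{"x":0,"y":-45,"z":0,"twist":0},{"x":0,"y":-45,"z":0,"twist":0},{"x":0,"y":-20,"z":0,"twist":0},{"x":0,"y":0,"z":0,"twist":0}]'
python3 - <<'E'
from h import *
d=cam("wrist");save(d,'wrist4.png');np.savez('pics/wrist4.npz',**d)
s=robot.read_state();print(s['t'],s['tool_pos'],s['opening'],s['force'])
M=R.from_rotvec(s['orientation']).as_matrix()
print(M.T@(np.array([.531,.2365,0])-s['tool_pos']), np.degrees(np.arctan2(M[1,0],M[0,0])))
E
```

```text
t: 4.15
tool_pos: [0.5643, -0.0439, 0.2277]
orientation: [-1.567, 0.131, -0.131]
force: [0.8, -0.3, 0.0]
opening: 0.0531
t: 4.65
tool_pos: [0.5642, -0.0443, 0.2277]
orientation: [-1.567, 0.131, -0.131]
force: [0.2, 0.4, -0.2]
opening: 0.0418
t: 5.15
tool_pos: [0.5655, -0.0445, 0.3724]
orientation: [-1.567, 0.125, -0.137]
force: [0.9, 0.5, -0.8]
opening: 0.0414
5.2 [ 0.56475181 -0.04434942  0.36931741] 0.04185552512093941 [ 0.11507249  0.19117457 -2.06676193]
[-0.08130754  0.36902715  0.27132817] -9.572851116250543
```

View pics/wrist4.png

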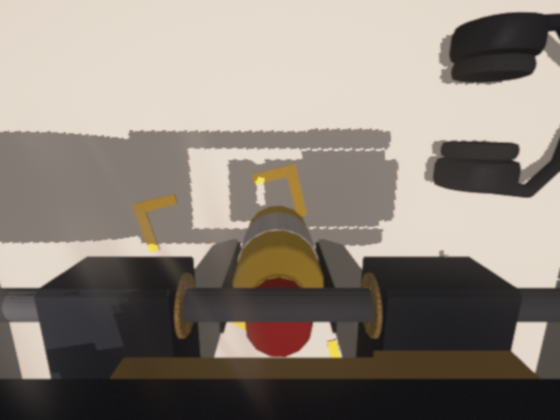

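```bash
python3 -m inch '[{"x":-6,"y":0,"z":20,"twist":0},{"x":-12,"y":0,"z":40,"twist":0},{"x":-13,"y":0,"z":44,"twist":0},{"x":-13,"y":0,"z":44,"twist":0},{"x":-13,"y":0,"z":44,"twist":0},{"x":-12,"y":0,"z":40,"twist":0},{"x":-8,"y":0,"z":27,"twist":0},{"x":-4.3,"y":0,"z":12.3,"twist":0},{"x":0,"y":0,"z":0,"twist":0},{"x":0,"y":0,"z":0,"twist":0}]'
python3 - <<'E'
from h import *
d=cam("wrist");save(d,'wrist5.png');np.savez('pics/wrist5.npz',**d)
d=cam("scene");save(d,'scene5.png')
s=robot.read_state();print(s['t'],s['tool_pos'],s['opening'],s['force'])
M=R.from_rotvec(s['orientation']).as_matrix()
print(M.T@(np.array([.531,.2365,0])-s['tool_pos']), np.degrees(np.arctan2(M[1,0],M[0,0])))
E
```

```text
t: 6.2
tool_pos: [0.5291, 0.236, 0.3663]
orientation: [-1.568, 0.133, -0.13]
force: [0.4, -0.4, -0.8]
opening: 0.0418
6.3 [0.52947764 0.23540836 0.36710682] 0.041590052844245044 [-0.21448271 -0.9237721  -1.91928495]
[0.00155716 0.36710463 0.00164032] -9.656460909159689
```

View pics/wrist5.png

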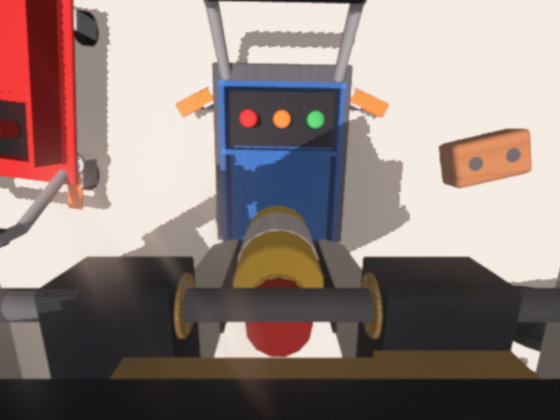

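View pics/scene5.png

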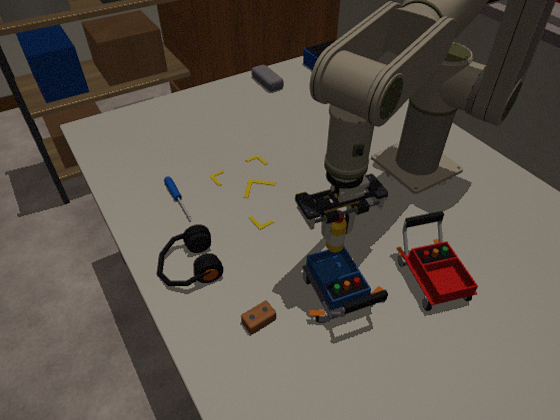

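```bash
python3 - <<'E'
from h import *
d=dict(np.load('pics/wrist5.npz'))
D=depthpt(d)
a,b,c,e=plane(d,[(221,151),(344,151),(219,84),(348,84)],.082)
print(a,b,c,e); h=((a+b)-(c+e))[:2]; print(np.degrees(np.arctan2(h[1],h[0])), np.linalg.norm(h)/2)
u=h/np.linalg.norm(h); print('space', (a+b)[:2]/2+u*.044, 'origin',(a+b)[:2]/2+u*.005)
for p in ((282,170),(282,95),(221,200),(282,110)): print(p,D[p[1],p[0]])
save(d,'w5z.png',(170,0,400,260),3)
E
```

```text
[0.49220425 0.29415891 0.082     ] [0.59161789 0.27741543 0.082     ] [0.50144678 0.34478746 0.082     ] [0.60063411 0.32805193 0.082     ]
-100.22098305260518 0.05144898630595688
space [0.53410348 0.24248542] origin [0.54102384 0.28086652]
(282, 170) [0.53873278 0.26676034 0.05121909]
(282, 95) [0.54882243 0.32946546 0.0734605 ]
(221, 200) [0.48341883 0.25378628 0.08119612]
(282, 110) [0.54651918 0.31689754 0.09279695]
```

View pics/w5z.png

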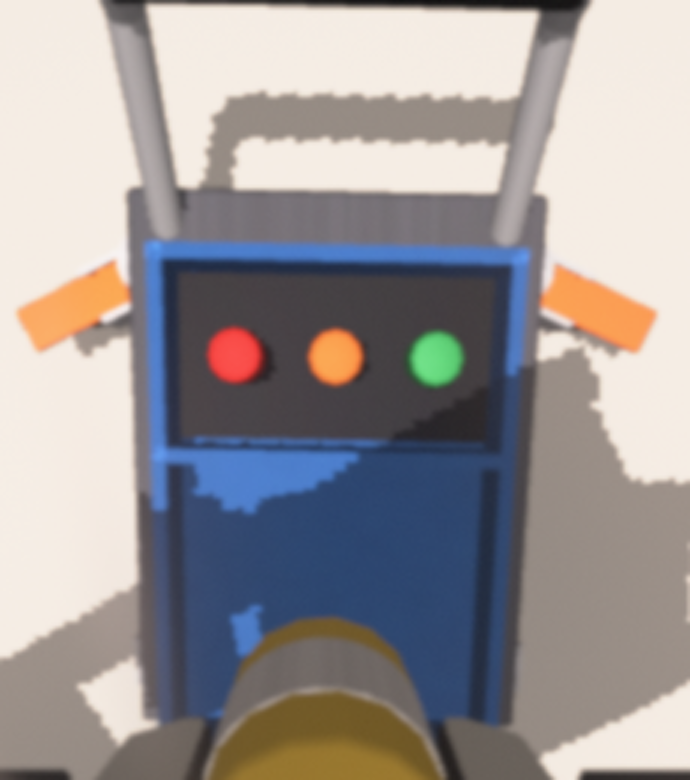

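The zoomed wrist view shows the compartment empty, between x≈160 and x≈500 there. The bottle sits on its centreline, and depth gives the floor at 51 mm. Lowering.

```bash
python3 -m inch '[{"x":2.4,"y":15,"z":4,"twist":0},{"x":0,"y":30,"z":0,"twist":0},{"x":0,"y":25,"z":0,"twist":0},{"x":0,"y":10,"z":0,"twist":0},{"x":0,"y":5,"z":0,"twist":0},{"x":0,"y":0,"z":0,"twist":0},{"x":0,"y":0,"z":0,"twist":0}]'

```

```text
t: 7.0
tool_pos: [0.5329, 0.2404, 0.2841]
orientation: [-1.566, 0.13, -0.133]
force: [0.5, -0.5, 0.1]
opening: 0.0415
```

```bash
python3 -m inch '[{"x":0,"y":2,"z":0,"twist":0},{"x":0,"y":1.5,"z":0,"twist":0},{"x":0,"y":0,"z":0,"twist":0}]'
python3 -m inch '[{"x":0,"y":1,"z":0,"twist":0},{"x":0,"y":0.5,"z":0,"twist":0},{"x":0,"y":0,"z":0,"twist":0}]'
```

```text
t: 7.3
tool_pos: [0.5323, 0.2404, 0.2795]
orientation: [-1.567, 0.131, -0.131]
force: [-0.1, 0.0, -1.7]
opening: 0.0415
t: 7.6
tool_pos: [0.5324, 0.2405, 0.2784]
orientation: [-1.566, 0.131, -0.132]
force: [-1.4, 0.1, 4.0]
opening: 0.0415
```

Contact came at the expected height, with force z rising to 4 N. Releasing slightly and retracting.

```bash
python3 -m inch '[{"x":0,"y":0,"z":0,"twist":0},{"x":0,"y":0,"z":0,"twist":0},{"x":0,"y":0,"z":0,"twist":0}]' 0.3 20
python3 -m inch '[{"x":0,"y":-15,"z":0,"twist":0},{"x":0,"y":-30,"z":0,"twist":0},{"x":0,"y":-40,"z":0,"twist":0},{"x":0,"y":-40,"z":0,"twist":0},{"x":0,"y":0,"z":0,"twist":0}]'
python3 - <<'E'
from h import *
d=cam("wrist");save(d,'wrist6.png');np.savez('pics/wrist6.npz',**d)
s=robot.read_state();print(s['t'],s['tool_pos'],s['opening'],s['force'])
E
```

```text
t: 7.9
tool_pos: [0.5322, 0.2403, 0.2774]
orientation: [-1.567, 0.131, -0.131]
force: [-0.6, 0.6, 0.1]
opening: 0.0593
t: 8.4
tool_pos: [0.5336, 0.2408, 0.4117]
orientation: [-1.562, 0.122, -0.14]
force: [1.1, 0.3, 1.2]
opening: 0.0607
8.45 [0.53312546 0.2406888  0.40819836] 0.06069597262135866 [ 0.25590659 -0.94528675 -0.37730617]
```

View pics/wrist6.png

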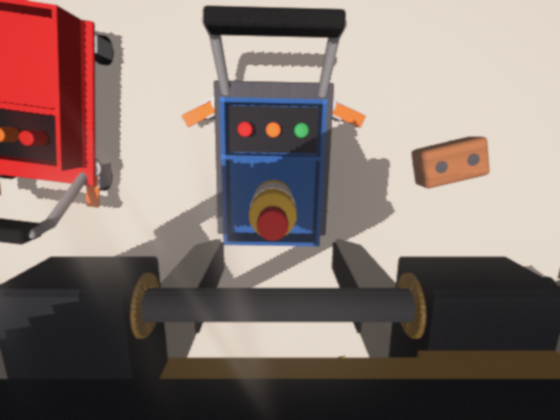

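```bash
python3 -m inch '[{"x":0,"y":0,"z":37,"twist":0},{"x":0,"y":0,"z":37,"twist":-0.1424},{"x":5,"y":0,"z":37,"twist":-0.1424},{"x":10,"y":0,"z":35,"twist":-0.1424},{"x":0,"y":0,"z":0,"twist":-0.1424},{"x":0,"y":0,"z":0,"twist":-0.1424},{"x":0,"y":0,"z":0,"twist":-0.1424},{"x":0,"y":0,"z":0,"twist":-0.1424},{"x":0,"y":0,"z":0,"twist":-0.1424},{"x":0,"y":0,"z":0,"twist":-0.1424},{"x":0,"y":0,"z":0,"twist":-0.1424},{"x":0,"y":0,"z":0,"twist":-0.1424}]'
python3 -m inch '[{"x":0,"y":0,"z":0,"twist":0},{"x":0,"y":0,"z":0,"twist":0}]' 0.0 20
python3 - <<'E'
from h import *
s=robot.read_state();print(s['t'],s['tool_pos'],s['opening'],s['q'])
M=R.from_rotvec(s['orientation']).as_matrix();print(M.round(3))
d=cam("wrist");save(d,'wrist7.png');np.savez('pics/wrist7.npz',**d)
d=cam("top");save(d,'top7.png',(60,100,340,310),2.8);np.savez('pics/top7.npz',**d)
d=cam("scene");save(d,'scene7.png',(260,200,440,350),4);np.savez('pics/scene7.npz',**d)
E
```

```text
t: 9.65
tool_pos: [0.556, 0.3859, 0.4015]
orientation: [-1.283, -1.084, 1.088]
force: [0.1, 0.1, -0.3]
opening: 0.0604
t: 9.85
tool_pos: [0.5561, 0.386, 0.4019]
orientation: [-1.287, -1.078, 1.08]
force: [0.8, 0.7, 0.4]
opening: 0.0493
9.85 [0.55609361 0.38602249 0.40192649] 0.04931722976964607 [ 5.31084228e-01  3.40399862e-01  1.25054728e+00  3.78792206e-05
  1.55206175e+00 -8.63972798e-01]
[[ 0.175 -0.001 -0.985]
 [ 0.985 -0.001  0.175]
 [-0.001 -1.     0.001]]
```

View pics/wrist7.png

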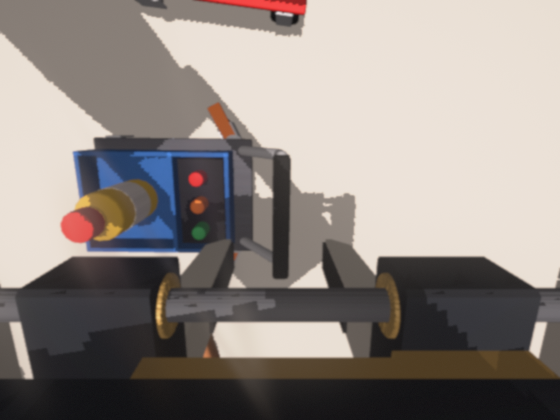

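View pics/top7.png

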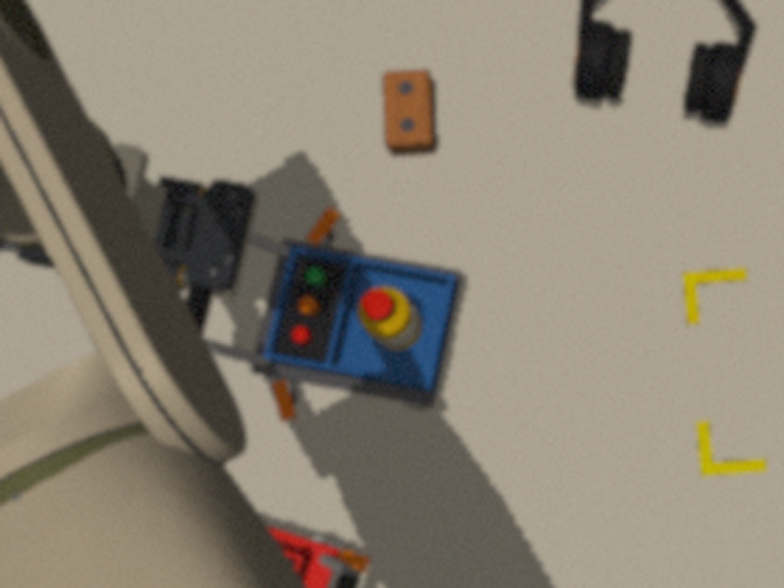

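View pics/scene7.png

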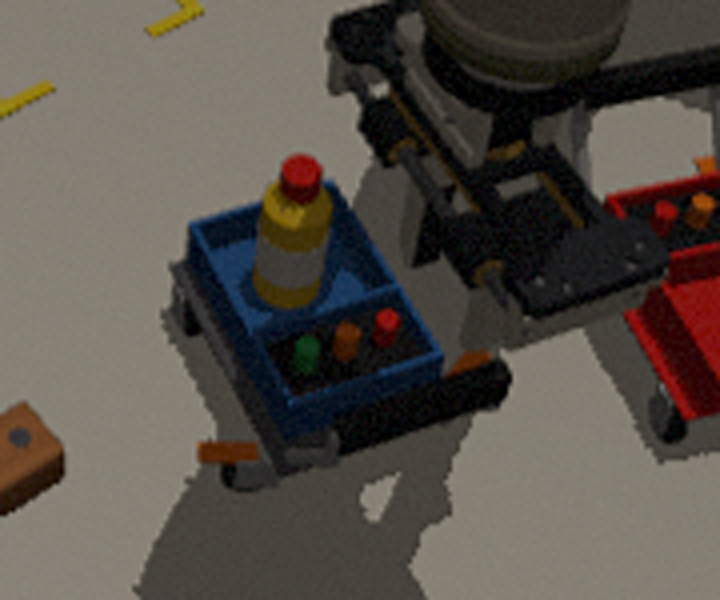

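```bash
python3 - <<'E'
from h import *
d=dict(np.load('pics/wrist7.npz'))
save(d,'w7z.png',(200,130,340,290),4.5)
g=cv2.cvtColor(d['color'],cv2.COLOR_RGB2GRAY)
for v in range(160,236,8):
    r=g[v,262:302]; idx=np.where(r<60)[0]+262; print(v,idx.min() if len(idx) else None,idx.max() if len(idx) else None, end='; ')
D=depthpt(d); print()
for p in ((281,160),(281,200),(281,230),(281,260),(281,270)): print(p,D[p[1],p[0]].round(4))
print(plane(d,[(281.5,154),(281.5,274),(281.5,214)],.138))
E
```

```text
160 274 279; 168 274 284; 176 274 288; 184 274 288; 192 274 288; 200 274 288; 208 274 288; 216 273 288; 224 273 288; 232 273 287; 
(281, 160) [0.5122 0.3966 0.1381]
(281, 200) [0.5427 0.3913 0.1385]
(281, 230) [0.5675 0.387  0.1369]
(281, 260) [0.5927 0.3825 0.138 ]
(281, 270) [0.6018 0.381  0.1373]
[[0.50779298 0.39778471 0.138     ]
 [0.60510559 0.3808016  0.138     ]
 [0.55413307 0.38969739 0.138     ]]
```

View pics/w7z.png

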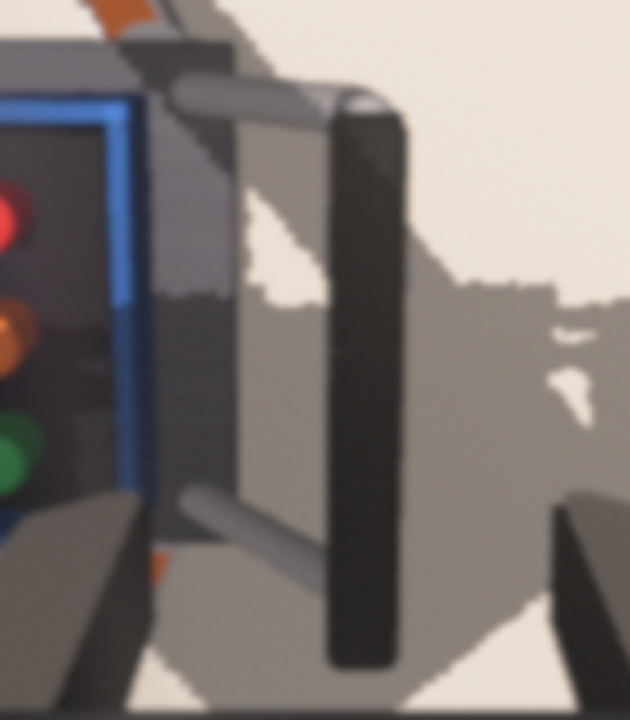

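In the wrist view the bar spans v≈153–278 at u≈281, and depth gives its top at 0.138 m. It is parallel to the pads and offset +3 mm in tool x, +1 mm in z. Descending.

```bash
python3 -m inch '[{"x":3.2,"y":10,"z":1,"twist":0},{"x":0,"y":35,"z":0,"twist":0},{"x":0,"y":35,"z":0,"twist":0},{"x":0,"y":20,"z":0,"twist":0},{"x":0,"y":10,"z":0,"twist":0},{"x":0,"y":0,"z":0,"twist":0},{"x":0,"y":0,"z":0,"twist":0}]'
python3 - <<'E'
from h import *
s=robot.read_state();print(s['t'],s['tool_pos'],s['opening'],s['force'])
d=cam("wrist");save(d,'wrist8.png');np.savez('pics/wrist8.npz',**d)
E
```

```text
t: 10.7
tool_pos: [0.5561, 0.3897, 0.2938]
orientation: [-1.286, -1.083, 1.081]
force: [-0.1, -0.3, 1.0]
opening: 0.0468
10.7 [0.55614183 0.38973841 0.29380855] 0.046761642753068315 [-0.11841535 -0.31276723  0.95124707]
```

View pics/wrist8.png

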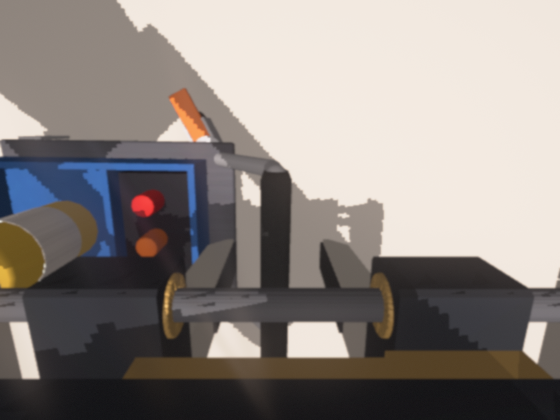

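The bar (u≈262–289) lies between the fingers, so I'm closing.

```bash
python3 -m inch '[{"x":-1,"y":0,"z":0,"twist":0},{"x":0,"y":0,"z":0,"twist":0},{"x":0,"y":0,"z":0,"twist":0},{"x":0,"y":0,"z":0,"twist":0},{"x":0,"y":0,"z":0,"twist":0},{"x":0,"y":0,"z":0,"twist":0},{"x":0,"y":0,"z":0,"twist":0},{"x":0,"y":0,"z":0,"twist":0}]' -1 35
python3 - <<'E'
from h import *
s=robot.read_state();print(s['t'],s['tool_pos'],s['opening'],s['force'],s['wrist_torque'])
M=R.from_rotvec(s['orientation']).as_matrix();print(np.degrees(np.arctan2(-M[1,0],-M[0,0])))
d=cam("top");save(d,'top9.png');np.savez('pics/top9.npz',**d)
E
```

```text
t: 11.55
tool_pos: [0.5556, 0.3885, 0.2929]
orientation: [-1.285, -1.082, 1.082]
force: [-2.0, -0.5, 1.6]
opening: 0.0134
11.55 [0.55558806 0.38854367 0.29289276] 0.013435689646619436 [-2.01332541 -0.53296722  1.64947144] [-0.01572552  0.12777963 -0.24015597]
-99.82018728499811
```

```bash
python3 -m inch '[{"x":-3,"y":0,"z":0,"twist":0},{"x":-7,"y":0,"z":0,"twist":0},{"x":-10,"y":0,"z":0,"twist":0},{"x":-10,"y":0,"z":0,"twist":0},{"x":-10,"y":0,"z":0,"twist":0},{"x":-10,"y":0,"z":0,"twist":0},{"x":-10,"y":0,"z":0,"twist":0},{"x":-10,"y":0,"z":0,"twist":0},{"x":-10,"y":0,"z":0,"twist":0},{"x":-10,"y":0,"z":0,"twist":0},{"x":-7,"y":0,"z":0,"twist":0},{"x":-3,"y":0,"z":0,"twist":0}]'
python3 -m inch '[{"x":0,"y":0,"z":0,"twist":0}]'
python3 - <<'E'
from h import *
s=robot.read_state();print(s['t'],s['tool_pos'],s['opening'],s['force'],s['wrist_torque'])
M=R.from_rotvec(s['orientation']).as_matrix();print(np.degrees(np.arctan2(-M[1,0],-M[0,0])))
d=cam("top");save(d,'top10.png',(110,150,310,290),4);np.savez('pics/top10.npz',**d)
d=cam("scene");save(d,'scene10.png',(240,180,440,330),4);np.savez('pics/scene10.npz',**d)
E
```

```text
t: 12.8
tool_pos: [0.5386, 0.2891, 0.2929]
orientation: [-1.286, -1.082, 1.082]
force: [-2.1, 2.4, 4.2]
opening: 0.0142
t: 12.9
tool_pos: [0.5386, 0.2894, 0.2928]
orientation: [-1.286, -1.082, 1.082]
force: [-1.1, 0.2, 5.3]
opening: 0.0138
12.9 [0.53864692 0.28939395 0.29280172] 0.013776173600387253 [-1.14941577  0.22116948  5.28559004] [ 0.02663336  0.14511407 -0.26507414]
-99.84835147189109
```

View pics/top10.png

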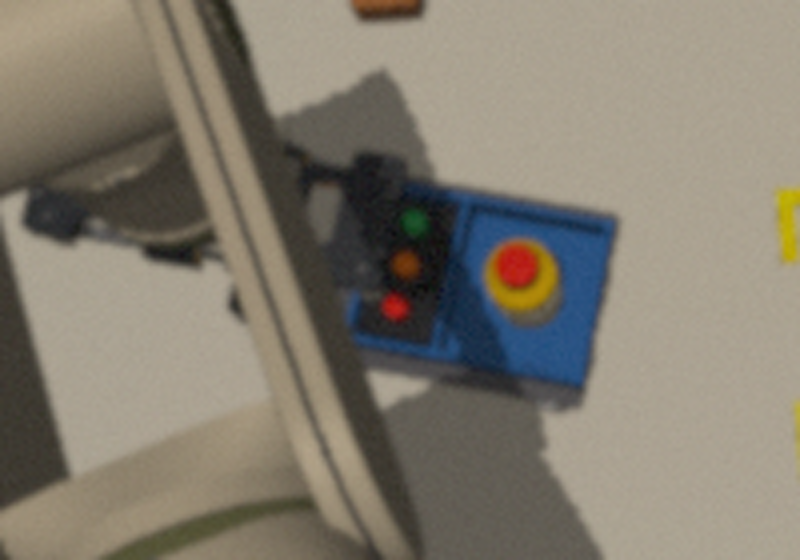

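View pics/scene10.png

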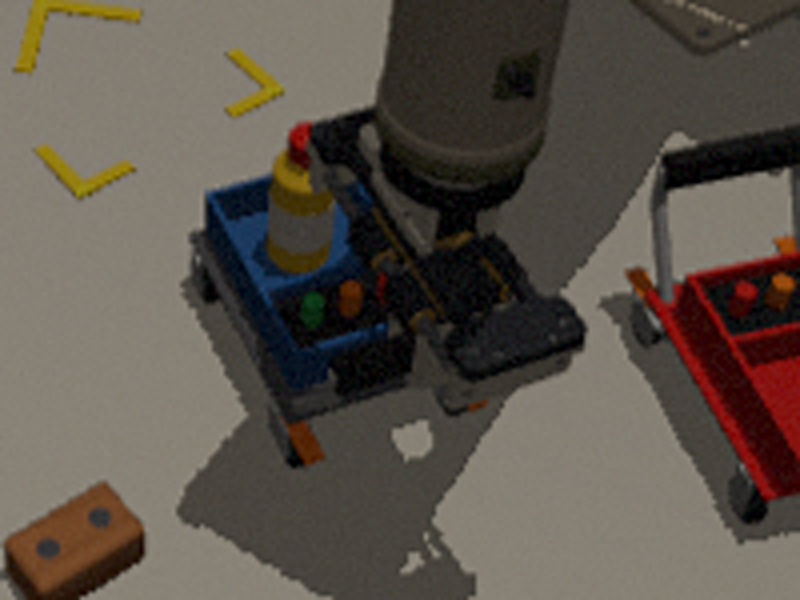

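```bash
cat > pose.py <<'E'
from h import *
def toolpose():
    s=robot.read_state();M=R.from_rotvec(s['orientation']).as_matrix()
    return s['tool_pos'][:2],np.arctan2(-M[1,0],-M[0,0]),s
def drivers(d,box=None):
    h=hsv(d).astype(int);S=(h[...,1]>150)&(h[...,2]>60)
    out={}
    D=depthpt(d)
    zok=(D[...,2]>.08)&(D[...,2]<.1)
    for n,m in {'r':((h[...,0]<6)|(h[...,0]>174)),'o':(abs(h[...,0]-12)<6),'g':(abs(h[...,0]-68)<14)}.items():
        for b in blobs(m&S,12)[0]:
            if b[1][4]<60: print(n,b[2],b[1][4],plane(d,b[2],.092)[0].round(4))
E
python3 - <<'E'
from pose import *
for f in ('top0','top10'):
    print(f);drivers(load(f'pics/{f}.npz'))
t=load('pics/top10.npz')
zz=lambda p:(np.array(p,float)+.5)/4-.5+[110,150]
P=plane(t,zz([(617,214),(583,388)]),.082);print(P,P.mean(0),np.degrees(np.arctan2(*(P[1]-P[0])[1::-1]))+90)
p=plane(t,zz([(414,222),(406,264),(396,307)]),.092);print(p,np.degrees(np.arctan2(*(p[2]-p[0])[1::-1]))+90)
H,th,s=toolpose();u=np.array([np.cos(th),np.sin(th)]);print('front mid exp',H+u*.1925,'driver exp',H+u*(.11-.0315),np.degrees(th))
E
```

```text
top0
r [318.9 199.7] 52 [ 0.5657 -0.0469  0.092 ]
r [167.  219.1] 43 [0.5185 0.3145 0.092 ]
r [151.6 304.9] 46 [0.3201 0.3402 0.092 ]
o [315.7 199.2] 19 [ 0.567  -0.0392  0.092 ]
o [322.9 199.7] 15 [ 0.5658 -0.0565  0.092 ]
o [169.5 208.5] 48 [0.544  0.3097 0.092 ]
o [185.7 299.5] 41 [0.332  0.2631 0.092 ]
o [147.8 316.1] 54 [0.2953 0.3474 0.092 ]
g [171.9 198.3] 30 [0.5689 0.3051 0.092 ]
g [143.7 327.2] 36 [0.271  0.3553 0.092 ]
top10
r [208.5 226.3] 44 [0.5012 0.2159 0.092 ]
o [238.4 215.7] 43 [0.5267 0.1456 0.092 ]
o [210.9 215.7] 37 [0.5267 0.2109 0.092 ]
g [213. 205.] 21 [0.5526 0.2066 0.092 ]
[[0.55933138 0.08538898 0.082     ]
 [0.45403103 0.10511424 0.082     ]] [0.50668121 0.09525161 0.082     ] 259.39009707270014
[[0.55229864 0.20630324 0.092     ]
 [0.52684236 0.21037355 0.092     ]
 [0.5010314  0.21556798 0.092     ]] 259.7563747276767
front mid exp [0.50586404 0.10024718] driver exp [0.52531055 0.21257631] -99.82173993074804
```

```bash
python3 - <<'E'
from h import *
for n in ("top10","scene10","top0","scene0"):
    d=load(f"pics/{n}.npz"); h=hsv(d).astype(int); print(n)
    m=(abs(h[...,0]-27)<8)&(h[...,1]>120)&(h[...,2]>80)
    for b in blobs(m)[0]:
        print(b[1][4],b[2],plane(d,b[2],0)[0,:2].round(4))
E
python3 - <<'E'
from pose import *
d=load("pics/top10.npz");save(d,'bayT.png',(290,175,440,285),5)
d=load("pics/scene10.npz");save(d,'bayS.png',(200,145,320,235),6)
E
```

```text
top10
164 [405.7 195. ] [ 0.5985 -0.2868]
168 [311.4 202.1] [ 0.5792 -0.0375]
318 [369.5 227.9] [ 0.5109 -0.1873]
129 [241.5 221.4] [0.5279 0.1447]
179 [414.1 255.4] [ 0.4396 -0.299 ]
180 [317.6 263. ] [ 0.4205 -0.0506]
scene10
73 [257.  159.1] [ 0.4418 -0.298 ]
82 [216.1 177. ] [ 0.5993 -0.2864]
158 [255.  185.3] [ 0.5127 -0.1866]
95 [302.9 200.8] [ 0.4233 -0.0489]
105 [260.1 222.9] [ 0.5807 -0.0367]
60 [312.4 223.7] [0.4534 0.0453]
top0
166 [405.7 195.1] [ 0.5982 -0.2867]
231 [312.5 205. ] [ 0.5714 -0.0403]
317 [369.5 228. ] [ 0.5106 -0.1872]
177 [414.2 255.4] [ 0.4396 -0.2992]
180 [317.6 263.1] [ 0.4203 -0.0506]
scene0
71 [257.  159.1] [ 0.4418 -0.298 ]
82 [216.1 177. ] [ 0.5993 -0.2864]
164 [255.1 185.2] [ 0.5122 -0.1869]
95 [302.9 200.8] [ 0.4233 -0.0489]
78 [262.6 201.5] [ 0.5295 -0.1103]
97 [259.8 222.9] [ 0.5815 -0.0372]
```

View pics/bayT.png

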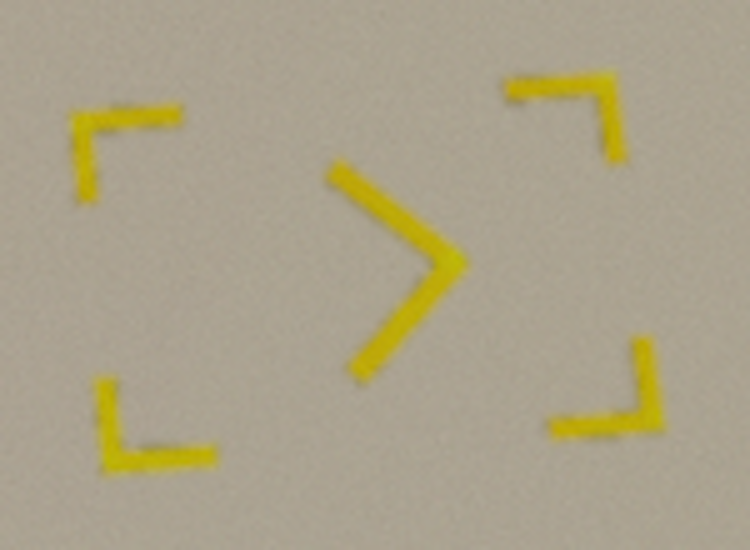

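View pics/bayS.png

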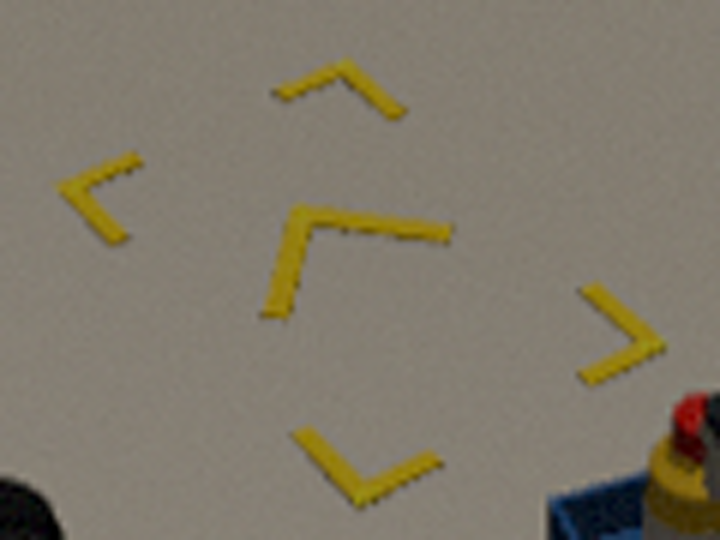

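```bash
python3 -m inch '[{"x":-3,"y":-0.4,"z":0,"twist":0},{"x":-8,"y":0,"z":0,"twist":0},{"x":-10,"y":0,"z":0,"twist":0},{"x":-10,"y":0,"z":1.9,"twist":-0.0112},{"x":-10,"y":0,"z":3.8,"twist":-0.0224},{"x":-10,"y":0,"z":3.8,"twist":-0.0224},{"x":-10,"y":0,"z":3.8,"twist":-0.0224},{"x":-10,"y":0,"z":3.8,"twist":-0.0224},{"x":-10,"y":0,"z":3.8,"twist":-0.0224},{"x":-10,"y":0,"z":3.8,"twist":-0.0224},{"x":-10,"y":0,"z":3.8,"twist":-0.0224},{"x":-10,"y":0,"z":3.8,"twist":-0.0224}]'
python3 -m inch '[{"x":-10,"y":0,"z":3.8,"twist":-0.0224},{"x":-10,"y":0,"z":3.8,"twist":-0.0224},{"x":-10,"y":0,"z":1.9,"twist":-0.0112},{"x":-10,"y":0,"z":0,"twist":0},{"x":-10,"y":0,"z":0,"twist":0},{"x":-7,"y":0,"z":0,"twist":0},{"x":-3,"y":0,"z":0,"twist":0},{"x":0,"y":0,"z":0,"twist":0}]'
cat > chk.py <<'E'
from pose import *
import sys
n=sys.argv[1]
H,th,s=toolpose();u=np.array([np.cos(th),np.sin(th)]);nn=np.array([-u[1],u[0]])
print(s['t'],'H',H.round(4),'th',np.degrees(th).round(2),'f',s['force'].round(1),'tq',s['wrist_torque'].round(2))
O=np.array([.5103,-.168]);a=np.radians(-85.7);ub=np.array([np.cos(a),np.sin(a)]);nb=np.array([-ub[1],ub[0]])
C=H+.11*u; print('caddy(tool) in bay', ((C-O)@ub*1e3).round(1),((C-O)@nb*1e3).round(1), np.degrees(th-a).round(2), 'axle', ((C+.065*u-O)@nb*1e3).round(1))
t=cam('top');np.savez(f'pics/{n}.npz',**t);drivers(t)
print('driver exp',H+u*.0785, H+u*.0785+nn*.026)
px=proj(t,[*(H+.16*u),.05])[0].astype(int);x0=max(0,min(360,px[0]-100));y0=max(0,min(270,px[1]-75))
save(t,n+'.png',(x0,y0,x0+200,y0+150),4);print('off',x0,y0)
E
python3 chk.py top11
```

```text
t: 14.2
tool_pos: [0.494, 0.1814, 0.2929]
orientation: [-1.2, -1.223, 1.224]
force: [-1.6, 0.1, 2.4]
opening: 0.0137
t: 15.0
tool_pos: [0.4887, 0.1218, 0.2929]
orientation: [-1.173, -1.263, 1.264]
force: [-1.7, -0.5, 1.2]
opening: 0.0139
15.0 H [0.4887 0.1218] th -85.75 f [-1.7 -0.5  1.2] tq [-0.01  0.24 -0.29]
caddy(tool) in bay -180.6 0.1 -0.05 axle -0.0
r [151.6 304.9] 46 [0.3201 0.3402 0.092 ]
o [315.  221.5] 42 [ 0.5127 -0.0365  0.092 ]
o [257.4 255.5] 35 [0.4322 0.0998 0.092 ]
o [184.4 299. ] 29 [0.3331 0.2661 0.092 ]
o [147.7 316.1] 51 [0.2953 0.3477 0.092 ]
g [144.1 327.5] 33 [0.2703 0.3544 0.092 ]
driver exp [0.49448654 0.04347769] [0.52041513 0.04540341]
off 213 154
```

View pics/top11.png

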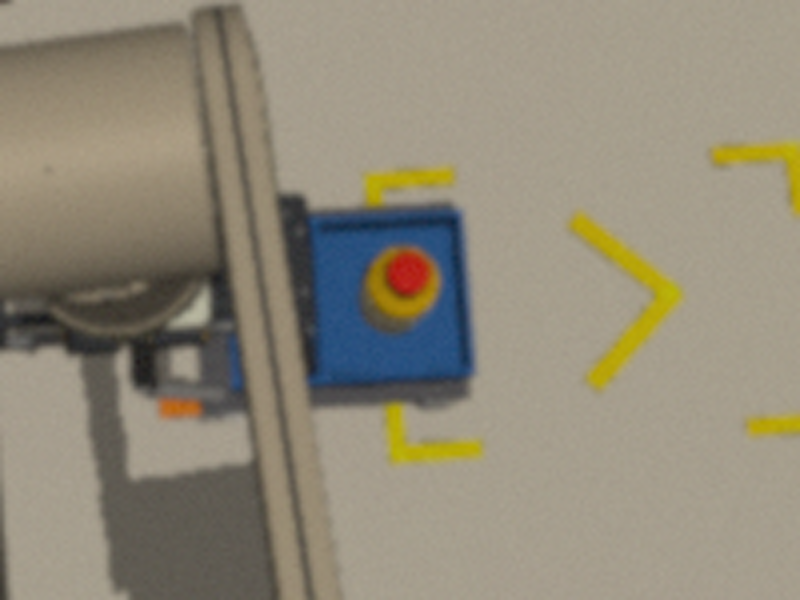

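```bash
cat > rim.py <<'E'
from pose import *
import sys
# rim edges from blue mask in a top npz: front corners etc by hull/approx
def rimfit(f,show=True):
    t=load(f'pics/{f}.npz');h=hsv(t).astype(int)
    m=((abs(h[...,0]-108)<12)&(h[...,1]>110)&(h[...,2]>40)).astype(np.uint8)
    bs,l=blobs(m,300)
    H,th,s=toolpose();u=np.array([np.cos(th),np.sin(th)])
    cx=proj(t,[*(H+.15*u),.07])[0]
    b=min(bs,key=lambda b:np.hypot(*(b[2]-cx)))
    v,uu=np.nonzero(l==b[0])
    P=plane(t,np.c_[uu,v],.082)[:,:2]
    n=np.array([-u[1],u[0]]); q=np.c_[(P-H)@u,(P-H)@n]
    return q,H,u,n
if __name__=='__main__':
    q,H,u,n=rimfit(sys.argv[1])
    # side edges along bins of x; front edge in bins of y
    xs=np.arange(.09,.185,.0045);L=[];Rr=[]
    for a in xs:
        s=q[(q[:,0]>=a)&(q[:,0]<a+.0045)]
        if len(s)>3: L.append((a,s[:,1].max()));Rr.append((a,s[:,1].min()))
    L=np.array(L);Rr=np.array(Rr)
    ys=np.arange(-.04,.04,.0045);F=np.array([(a,q[(q[:,1]>=a)&(q[:,1]<a+.0045),0].max()) for a in ys])
    for nm,A in (('L',L),('R',Rr),('F',F)):
        c=np.polyfit(A[:,0],A[:,1],1);r=A[:,1]-np.polyval(c,A[:,0]);k=abs(r)<.003
        c=np.polyfit(A[k,0],A[k,1],1);print(nm,len(A),'slope deg',np.degrees(np.arctan(c[0])).round(2),'val at mid mm',(np.polyval(c,A[:,0].mean())*1e3).round(1),'mid',A[:,0].mean().round(3))
E
for f in top9 top10 top11; do echo $f; done; python3 rim.py top11
```

```text
top9
top10
top11
L 21 slope deg 1.69 val at mid mm 48.6 mid 0.14
R 21 slope deg -1.75 val at mid mm -49.9 mid 0.14
F 18 slope deg 0.66 val at mid mm 191.7 mid -0.002
```

Tool readings put the caddy in line with the bay, and the top-view rim edges agree to within about 1 mm. 180 mm remain, so I'll drive 140 and look again.

```bash
python3 -m inch '[{"x":-3,"y":0,"z":0,"twist":0},{"x":-7,"y":0,"z":0,"twist":0},{"x":-13,"y":0,"z":0,"twist":0},{"x":-15,"y":0,"z":0,"twist":0},{"x":-15,"y":0,"z":0,"twist":0},{"x":-15,"y":0,"z":0,"twist":0},{"x":-15,"y":0,"z":0,"twist":0},{"x":-15,"y":0,"z":0,"twist":0},{"x":-15,"y":0,"z":0,"twist":0},{"x":-15,"y":0,"z":0,"twist":0},{"x":-8,"y":0,"z":0,"twist":0},{"x":-4,"y":0,"z":0,"twist":0}]'
python3 -m inch '[{"x":0,"y":0,"z":0,"twist":0}]'
python3 chk.py top12; python3 rim.py top12
```

```text
t: 16.25
tool_pos: [0.4991, -0.0184, 0.293]
orientation: [-1.173, -1.263, 1.264]
force: [-2.9, -0.5, -0.5]
opening: 0.0138
t: 16.35
tool_pos: [0.4991, -0.0178, 0.293]
orientation: [-1.173, -1.263, 1.264]
force: [-2.1, 0.3, -0.9]
opening: 0.0143
16.35 H [ 0.4991 -0.0178] th -85.75 f [-2.1  0.3 -0.9] tq [-0.03  0.21 -0.33]
caddy(tool) in bay -40.6 0.0 -0.05 axle -0.1
r [340.9 235. ] 41 [ 0.4804 -0.0972  0.092 ]
r [151.6 304.9] 46 [0.3201 0.3402 0.092 ]
o [313.6 251.2] 45 [ 0.4422 -0.0319  0.092 ]
o [186.  299.5] 42 [0.332  0.2624 0.092 ]
o [147.8 316. ] 50 [0.2955 0.3475 0.092 ]
g [143.8 327.3] 36 [0.2708 0.3551 0.092 ]
driver exp [ 0.50492484 -0.09611611] [ 0.53085331 -0.09418884]
off 270 149Traceback (most recent call last):
  File "rim.py", line 16, in <module>
    q,H,u,n=rimfit(sys.argv[1])
            ~~~~~~^^^^^^^^^^^^^
  File "rim.py", line 10, in rimfit
    b=min(bs,key=lambda b:np.hypot(*(b[2]-cx)))
ValueError: min() iterable argument is empty
```

View pics/top12.png

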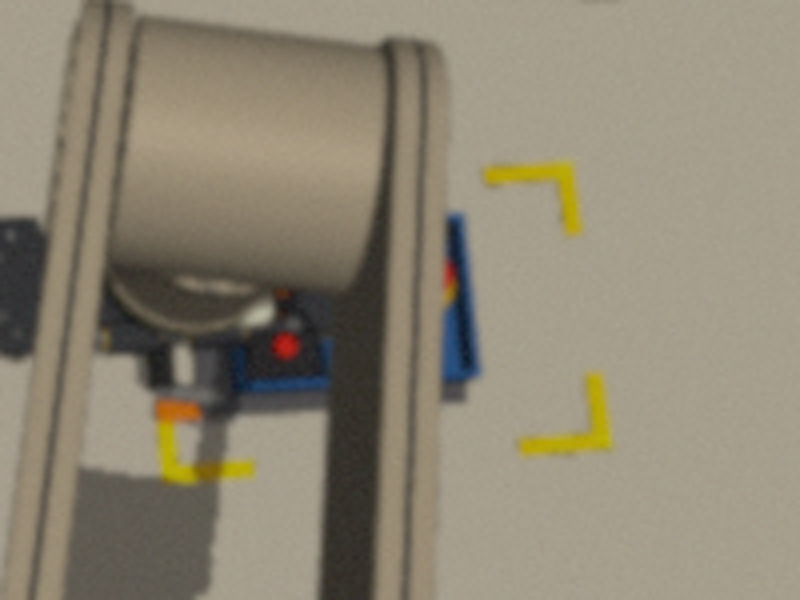

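```bash
python3 -m inch '[{"x":-3,"y":0,"z":0,"twist":0},{"x":-7,"y":0,"z":0,"twist":0},{"x":-10,"y":0,"z":0,"twist":0},{"x":-10,"y":0,"z":0,"twist":0},{"x":-7,"y":0,"z":0,"twist":0},{"x":-3.5,"y":0,"z":0,"twist":0},{"x":0,"y":0,"z":0,"twist":0},{"x":0,"y":0,"z":0,"twist":0}]'
python3 chk.py top13
python3 - <<'E'
from h import *
d=cam("scene");save(d,'scene13.png',(190,130,390,280),4);np.savez('pics/scene13.npz',**d)
d=cam("wrist");save(d,'wrist13.png')
E
```

```text
t: 17.2
tool_pos: [0.5021, -0.0578, 0.2931]
orientation: [-1.173, -1.264, 1.264]
force: [-3.1, 0.5, -2.1]
opening: 0.0133
17.2 H [ 0.5021 -0.0578] th -85.73 f [-3.1  0.5 -2.1] tq [ 0.09  0.29 -0.39]
caddy(tool) in bay -0.5 0.1 -0.03 axle 0.1
r [357.7 233.8] 40 [ 0.4832 -0.1372  0.092 ]
r [151.7 304.9] 45 [0.3201 0.34   0.092 ]
o [329.9 250. ] 49 [ 0.4449 -0.0703  0.092 ]
o [185.7 299.5] 42 [0.332  0.2631 0.092 ]
o [147.8 316.1] 51 [0.2953 0.3474 0.092 ]
g [143.9 327.4] 33 [0.2706 0.3548 0.092 ]
driver exp [ 0.50799484 -0.13606474] [ 0.53392254 -0.1341271 ]
off 286 148
```

View pics/top13.png

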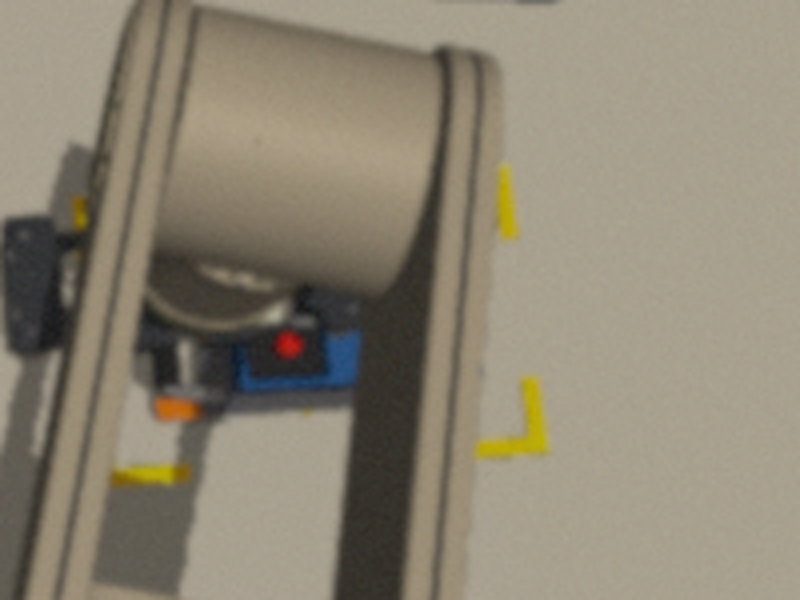

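View pics/scene13.png

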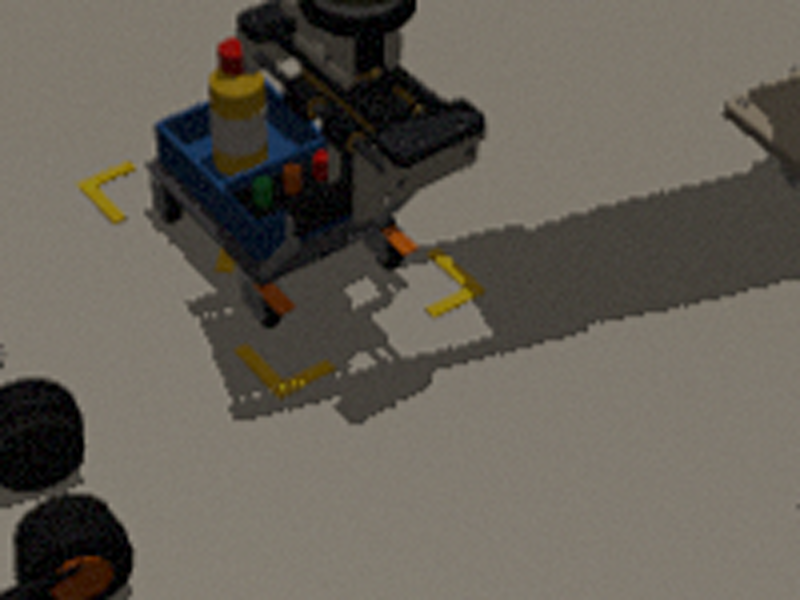

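View pics/wrist13.png

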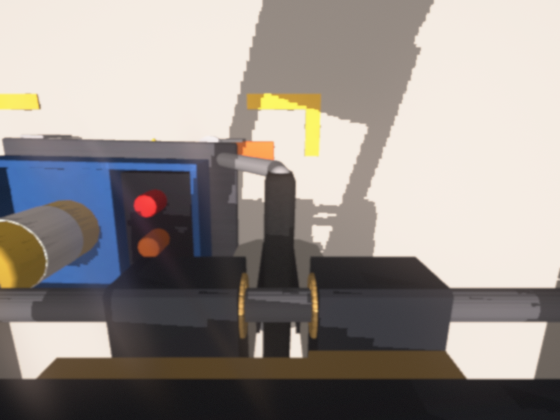

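In the scene view both orange pedals point straight back and the bottle stands. The tool puts the caddy within 1 mm and 0.1° of the bay. I'll ease the 2 N of lift off the handle and release.

```bash
python3 -m inch '[{"x":-0.3,"y":0.3,"z":0,"twist":0},{"x":0,"y":0,"z":0,"twist":0},{"x":0,"y":0,"z":0,"twist":0}]'
python3 -m inch '[{"x":0,"y":0,"z":0,"twist":0},{"x":0,"y":0,"z":0,"twist":0},{"x":0,"y":0,"z":0,"twist":0},{"x":0,"y":0,"z":0,"twist":0},{"x":0,"y":0,"z":0,"twist":0}]' -0.2 20
python3 - <<'E'
from h import *
d=cam("wrist");save(d,'wrist14.png')
E
```

```text
t: 17.65
tool_pos: [0.5023, -0.0578, 0.293]
orientation: [-1.173, -1.265, 1.264]
force: [-2.5, -0.8, -0.8]
opening: 0.0138
t: 18.15
tool_pos: [0.5023, -0.058, 0.293]
orientation: [-1.173, -1.265, 1.264]
force: [0.0, -0.1, -0.4]
opening: 0.0372
```

View pics/wrist14.png

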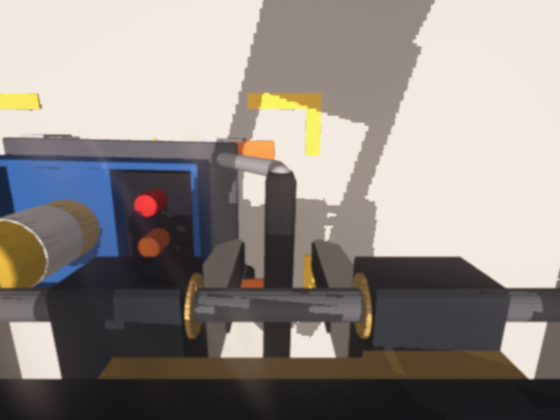

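The fingers are clear of the bar (u≈266–294). Lifting, then backing off so the top camera can see the bay.

```bash
python3 -m inch '[{"x":0,"y":-10,"z":0,"twist":0},{"x":0,"y":-30,"z":0,"twist":0},{"x":0,"y":-40,"z":0,"twist":0},{"x":0,"y":-40,"z":0,"twist":0},{"x":0,"y":-10,"z":0,"twist":0},{"x":0,"y":0,"z":0,"twist":0}]'
python3 - <<'E'
from h import *
d=cam("wrist");save(d,'wrist15.png');np.savez('pics/wrist15.npz',**d)
E
python3 -m inch '[{"x":40,"y":0,"z":0,"twist":0},{"x":45,"y":0,"z":0,"twist":0},{"x":45,"y":0,"z":0,"twist":0},{"x":45,"y":0,"z":0,"twist":0},{"x":45,"y":0,"z":0,"twist":0},{"x":45,"y":0,"z":0,"twist":0},{"x":30,"y":0,"z":0,"twist":0},{"x":0,"y":0,"z":0,"twist":0}]'
python3 - <<'E'
from h import *
d=cam("top");save(d,'top15.png',(275,150,435,270),5);np.savez('pics/top15.npz',**d)
d=cam("scene");save(d,'scene15.png',(190,130,340,240),5);np.savez('pics/scene15.npz',**d)
print(robot.read_state()['t'])
E
```

```text
t: 18.8
tool_pos: [0.5027, -0.0581, 0.4259]
orientation: [-1.177, -1.267, 1.263]
force: [0.2, 0.4, 0.0]
opening: 0.0373
t: 19.65
tool_pos: [0.4788, 0.2392, 0.42]
orientation: [-1.168, -1.264, 1.27]
force: [1.1, -0.6, -0.0]
opening: 0.037
19.75
```

View pics/top15.png

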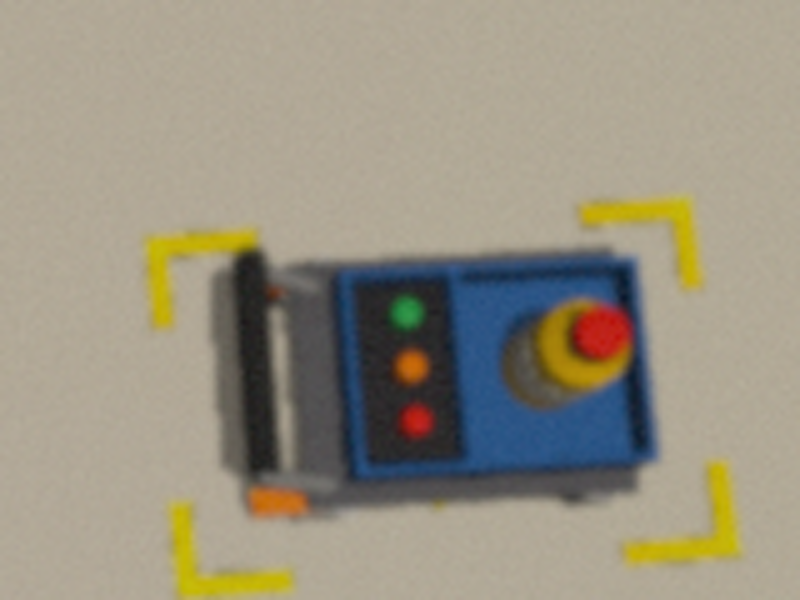

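View pics/scene15.png

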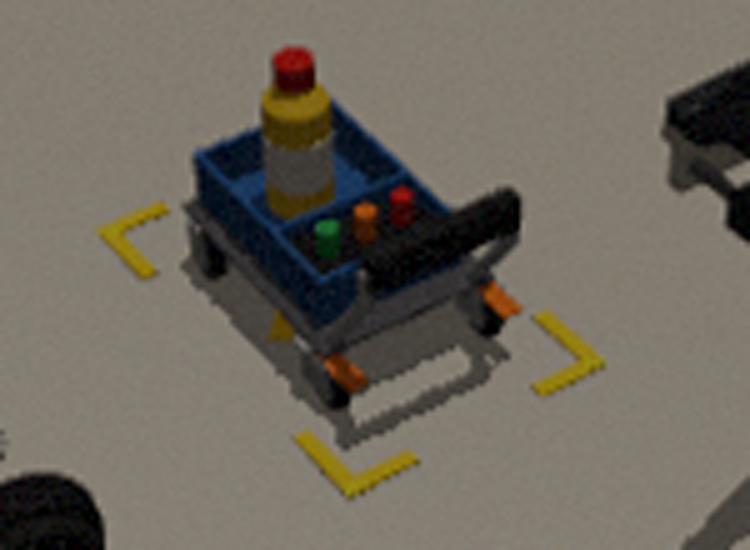

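View pics/wrist15.png

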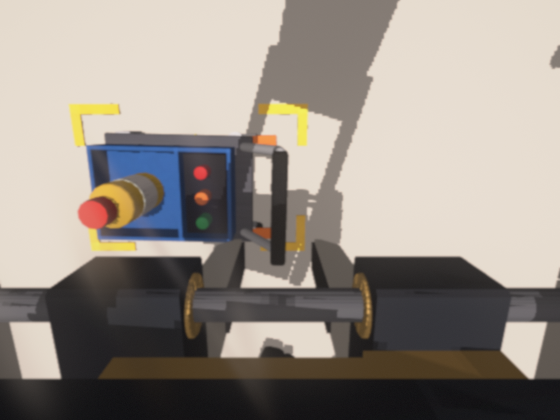

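```bash
python3 - <<'E'
from h import *
t=load('pics/top15.npz'); zz=lambda p:(np.array(p,float)+.5)/5-.5+[275,150]
O=plane(t,zz([(146,238),(690,198),(741,553),(182,600)]),0)[:,:2]
ub=O[1]+O[2]-O[0]-O[3];ub/=np.linalg.norm(ub);nb=np.array([-ub[1],ub[0]]);Oc=O.mean(0)
print('bay',Oc,np.degrees(np.arctan2(ub[1],ub[0])),[np.linalg.norm(O[i]-O[(i+1)%4]).round(4) for i in range(4)])
def loc(P): return np.c_[(P-Oc)@ub,(P-Oc)@nb].round(4)*1e3
print('bar',loc(plane(t,zz([(235,252),(265,252),(247,473),(277,473)]),.138)[:,:2]))
print('rim',loc(plane(t,zz([(636,257),(658,461),(353,479),(336,268)]),.082)[:,:2]))
print('drv',loc(plane(t,zz([(407,312),(412,367),(417,422)]),.092)[:,:2]))
w=dict(np.load('pics/wrist15.npz'))
O=plane(w,[(303,249),(90,249),(71,105),(307,105)],0)[:,:2];print('wrist corners',O,[np.linalg.norm(O[i]-O[(i+1)%4]).round(4) for i in range(4)])
Oc=O.mean(0);ub=O[1]+O[2]-O[0]-O[3];ub/=np.linalg.norm(ub);nb=np.array([-ub[1],ub[0]])
print(Oc,np.degrees(np.arctan2(ub[1],ub[0])))
print('bar',loc(plane(w,[(280,150),(279,263)],.138)[:,:2]),'rim',loc(plane(w,[(96,242),(89,147),(233,148),(233,241)],.082)[:,:2]))
print('drv',loc(plane(w,[(203,222),(202,198),(200,173)],.092)[:,:2]))
s=load('pics/scene15.npz');h=hsv(s).astype(int)
for b in blobs((abs(h[...,0]-27)<8)&(h[...,1]>120)&(h[...,2]>80))[0]: print(b[1][4],b[2])
save(w,'w15z.png',(60,90,320,275),3)
E
```

```text
bay [ 0.50942607 -0.16946497] -85.49171344768915 [np.float64(0.2891), np.float64(0.1874), np.float64(0.2881), np.float64(0.1891)]
bar [[-117.7   55.1]
 [-104.    54. ]
 [-122.5  -46.3]
 [-109.   -47.4]]
rim [[ 84.4  48.9]
 [ 81.3 -50.7]
 [-65.1 -47.7]
 [-61.9  54.9]]
drv [[-32.2  28.9]
 [-32.9   2.3]
 [-33.6 -24.1]]
wrist corners [[ 0.59191408 -0.01713206]
 [ 0.61384856 -0.30680212]
 [ 0.4272411  -0.31638257]
 [ 0.40572344 -0.02998256]] [np.float64(0.2905), np.float64(0.1869), np.float64(0.2872), np.float64(0.1866)]
[ 0.50968179 -0.16757483] -85.68643017194535
bar [[-111.5  -48.1]
 [-110.7   53. ]] rim [[ 87.   53.3]
 [ 79.6 -47.6]
 [-64.7 -46.6]
 [-61.2  52.1]]
drv [[-32.5  27.7]
 [-33.    2.5]
 [-32.5 -22.8]]
70 [248.8 150.7]
81 [216.1 177. ]
17 [245.4 195.2]
95 [302.9 200.8]
105 [260.1 222.9]
```

View pics/w15z.png

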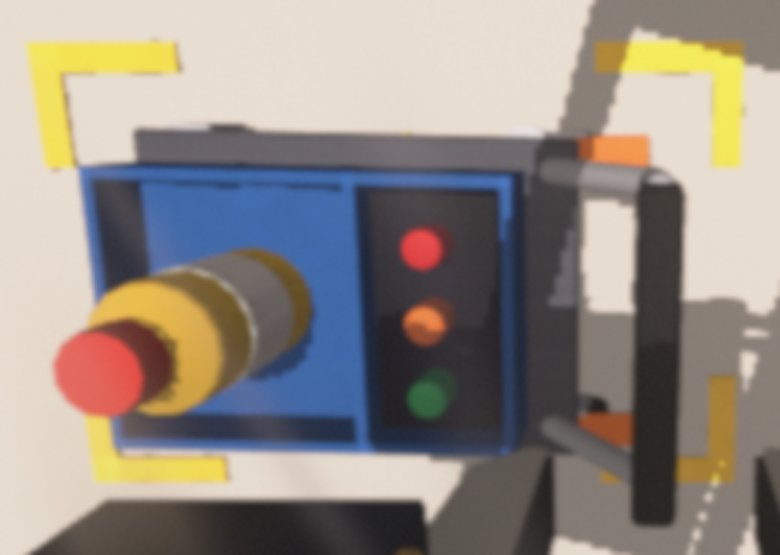

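Both views agree on the centre, about 2 mm left of the bay line. The heading reads -2° in the top view and about 0° in the wrist view. I'll settle that with line fits on the bar.

```bash
python3 - <<'E'
from h import *
def fitbar(d,box,z=.138,thr=50):
    g=cv2.GaussianBlur(cv2.cvtColor(d['color'],cv2.COLOR_RGB2GRAY),(3,3),0)
    m=np.zeros_like(g);x0,y0,x1,y1=box;m[y0:y1,x0:x1]=(g[y0:y1,x0:x1]<thr)
    bs,l=blobs(m,40);b=max(bs,key=lambda b:b[1][4]);v,u=np.nonzero(l==b[0])
    P=plane(d,np.c_[u,v],z)[:,:2];c=P.mean(0);w=np.linalg.svd(P-c,full_matrices=False)[2][0]
    if w[0]<0:w=-w
    q=(P-c)@w
    return c,np.degrees(np.arctan2(w[1],w[0]))-90,len(P),np.ptp(q)
print('top0',fitbar(load('pics/top0.npz'),(120,170,145,228)))
for thr in (40,50,60): print('top15',fitbar(load('pics/top15.npz'),(318,196,333,247),thr=thr))
print('w7',fitbar(dict(np.load('pics/wrist7.npz')),(266,150,296,235)))
print('w15',fitbar(dict(np.load('pics/wrist15.npz')),(268,150,290,264)))
# rim blue outer: side line fits
for f in ('top0','top15'):
    d=load(f'pics/{f}.npz');h=hsv(d).astype(int);m=(abs(h[...,0]-108)<12)&(h[...,1]>110)&(h[...,2]>50)
    bs,l=blobs(m,300)
    for b in bs:
        v,u=np.nonzero(l==b[0]);P=plane(d,np.c_[u,v],.082)[:,:2]
        r=cv2.minAreaRect((P*1e4).astype(np.float32));print(f,b[1][4],np.array(r[0])/1e4,np.array(r[1])/1e4,r[2])
E
```

```text
top0 (array([0.55616023, 0.38296515]), np.float64(-100.61782101408791), 256, np.float64(0.09877878992170366))
top15 (array([ 0.50449069, -0.05513538]), np.float64(-87.57349169084564), 115, np.float64(0.09197994033803614))
top15 (array([ 0.50444204, -0.05529712]), np.float64(-88.14267107462771), 190, np.float64(0.09429223044024043))
top15 (array([ 0.50445292, -0.05538619]), np.float64(-88.00424328884277), 236, np.float64(0.09872879277030652))
w7 (array([0.5497982 , 0.38967556]), np.float64(-99.02101474729763), 699, np.float64(0.04714013956021444))
w15 (array([ 0.52634807, -0.05626564]), np.float64(-87.24570609237901), 723, np.float64(0.05532949714014068))
top0 1913 [0.53496592 0.26596523] [0.14760033 0.10144479] 79.41535186767578
top15 1372 [ 0.51072539 -0.17696792] [0.10141476 0.14639916] 3.133378505706787
```

```bash
python3 -m inch '[{"x":0,"y":0,"z":0,"twist":0},{"x":0,"y":0,"z":0,"twist":0},{"x":0,"y":0,"z":0,"twist":0},{"x":0,"y":0,"z":0,"twist":0},{"x":0,"y":0,"z":0,"twist":0}]'
python3 - <<'E'
from h import *
a=load('pics/top15.npz');d=cam("top");save(d,'top16.png')
df=cv2.absdiff(a['color'],d['color']).max(2)
print((df[170:280,270:440]>60).sum())
t0=load('pics/top0.npz');print('others',[(cv2.absdiff(t0['color'],d['color']).max(2)[b[1]:b[3],b[0]:b[2]]>60).sum() for b in ((255,80,340,150),(345,130,435,155),(190,120,225,160))])
E
```

```text
t: 20.25
tool_pos: [0.4802, 0.2358, 0.423]
orientation: [-1.173, -1.264, 1.263]
force: [0.2, 0.4, 0.0]
opening: 0.037
0
others [np.int64(0), np.int64(0), np.int64(0)]
```

View pics/top16.png

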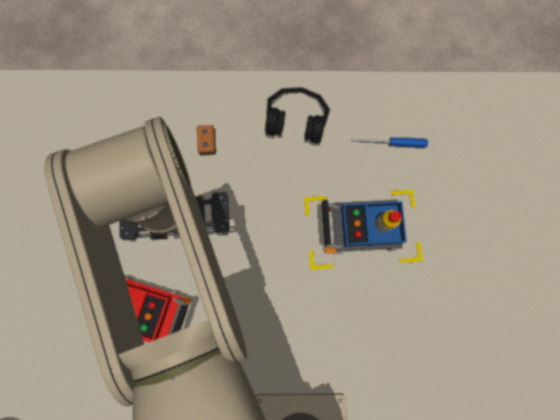

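The top view shows the caddy at rest in the bay at about (372,225), the bottle upright in it, and the other objects unmoved. Handing in.

```bash
python3 - <<'E'
from plant import robot
print(robot.close_job())
E
```

```text
the job is handed in; nothing more can be done
None
```

The bottle is standing in the caddy's front compartment and the caddy is parked in the yellow bay, nose the way the chevron points. I let go and handed the job in at about 20 s of the 64 s.

I pinched the push bar and drove the caddy about 120 mm straight until the left castor visibly trailed. I then turned it 14° left along a gentle arc and finished with about 200 mm straight into the bay.

**Last checks:**
- **Position:** the top and wrist views put the caddy about 2 mm left of the bay's centre line and 1–2 mm short.
- **Heading:** the last views disagreed. Edge readings ranged from about 0° to 2° nose-right, and I judge the real error to be about 1°. The tool pose had read within 0.1°, so the bar probably turned slightly in the grip. I left it, because straightening on the spot would have swung the castors.
- **Castors:** both orange pedals pointed straight back in the scene view after release. I judged this by eye.
- **Bottle and rest:** the bottle was upright, and nothing in the bay moved over the last half second.
- **Other objects:** the ear defenders, screwdriver and wooden block matched the first picture. The red caddy was partly hidden in the last view, so I did not check it the same way, but the arm never worked at it.

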